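Slide a sheet blank out over the end of the filing board

TASK

Two brass blanks lie flat on the wooden filing board. Without picking it up or tipping it, push the oblong blank with the fingertips until it lies snug along the board's fence and juts out over the end of the board nearest to it, with the scribed line near its leading end right above that end of the board, ready for filing. Leave the square blank and the things round the board where they are, and take the hand away.

Things in the scene. Friction and masses are not known exactly. Their poses are not given: they have to be found in the camera images.
- filing_board: fixed hardwood filing board, 110 (x) by 340 (y) by 28 mm high; origin at the centre of its underside: its top (the ledge) is at z = 28 mm, its square ends at y = -170 and +170 mm. A darker fence strip, 14 mm wide, 10 mm higher than the ledge, runs along the whole far edge; the fence's inner face is at x = +41 mm and looks to -x. Front and ends have no rim.
- oblong_blank: loose oblong brass blank 60 (x) by 100 (y) by 6 mm thick, about 0.2 kg, flat on the left or right half of the ledge, long side roughly along y, 10 to 18 mm off the fence, slightly turned; slides at 1 to 3 N. Origin: centre of its underside. Thin dark lines cross its top at y = -28 and +28 mm. Snug at the fence its centre is at x = +11 mm of the board; with a line above the end, 142 mm from the board's centre along y.
- square_blank: loose square brass blank 60 by 60 by 6 mm without lines, lying flat on the other half of the ledge, at least 75 mm of clear ledge between the two; to be left alone; origin at the centre of its underside
- tin_2: loose round tin, 54 mm across, 19 mm high, on the desk behind the board; origin at the centre of its underside; leave alone
- brass_weight: loose turned brass weight with a knob, 28 mm across, 31 mm high, on the desk behind the board; origin at the centre of its underside; leave alone
- eraser: loose eraser 23 x 45 x 13 mm on the desk behind the board; origin at the centre of its underside; leave alone

How it is judged:
By the outcome, as a careful person would: the job done as asked, in the order asked, and still so for the second after the job is handed in, with the robot touching nothing.
It also fails if it takes over 51 s, if anything falls off the work surface, if the arm or the gripper's body presses on something with over 40 N, if the wrist force passes 120 N, or if a joint passes its speed limit or range.

ROBOT

A 6-joint arm with a two-finger parallel gripper is mounted at the origin on a cart in front of the work surface, level with it; the furniture and walls round the work are solid. World frame = base frame: x ahead of the robot, y to its left, z up, the work surface at z = 0. Lengths are in m, angles in rad, forces in N, time in s.
With the tool pointing down it reaches from about 0.325 to 0.85 m from the base axis. Payload 4.4 kg.
Tool frame: the origin (TCP) lies at the very end of the fingers, on their centre line; the grasp point (between the pads) lies 19 mm behind it; z points along the fingers, y is the direction in which the jaws open and shut (so a half turn about z gives the same grasp; the last joint's range is limited). The gripper opens to 94 mm and grips with 3 to 60 N. Pads are 16 mm wide; open, the fingers measure 119 mm over their backs; the gripper's body (75 mm by 177 mm) begins 78 mm behind the grasp point.
Start: joints at [1.054, 0.207, 1.542, -0, 1.393, -0.15], TCP at [0.206, 0.537, 0.169] pointing down, gripper open.
Joint ranges: [-2.73, 2.73], [-0.86, 2.22], [0.23, 2.46], [-1.11, 4.25], [0.08, 2.63], [-2.82, 2.82]. Speed limits (rad/s): [2.79, 2.79, 3.14, 3.14, 3.14, 3.14].

INTERFACE

Orientations are given as a unit quaternion [w, x, y, z].
In Python, from cell import manip gives the robot as it stands.
- The arm moves only by the tool send_rows, never from a script. Its argument "plan" is a list of rows, each an object of numbers: "dx", "dy", "dz": the shift along the world's x, y, z in m; "turn": the turn about the world's z in rad. In form: [{"dx": .., "dy": .., "dz": .., "turn": ..}, ...]. A call has 1 to 12 rows; each row shifts and turns the commanded pose from where the row before left it; what a row does not reach is not made up. A row lasts 1/10 s, in which the tool goes at most 50 mm and 8.59 degrees, less where a joint would pass 70% of its speed; a pose out of reach is approached as far as the arm can. A call with a gripper value outside its range is refused whole. "gripper" is the finger opening in m, from 0 to 0.094, set as the call begins (left out, the last holds). The fingers move at their own pace and stop on an object; the grip force is fixed at half the most. Time passes only in rows, so rows that do not move let the fingers close. It gives the time, the measured TCP pose, the force and the opening at its end, in the units of the state.
- manip.observe(): the state, without advancing time (a new reading comes with each control period).
- manip.read_camera(name): name is "scene" or "top"; returns a dict with "frame" (420x560x3 uint8, blue, green, red), "fx", "fy", "cx", "cy" (pixels), "extrinsics" (4x4, takes a point from camera to world coordinates). Camera axes: x right, y down, z forward; pixel columns grow to the right and rows downward; lengths in m; the calibration is good to about 2 mm. A picture is of the moment at which its call begins. There is no depth.
- manip.finish_job(): hands the job in, once; it reports no verdict.
The state is a dict: "time_s": time; "joints": joint angles; "joint_velocities": joint speeds; "joint_torque": joint torques, N m; "ee_pos": TCP position; "ee_rot": TCP orientation; "ft_force": force on the tool from outside, world axes, zero at the start; "ft_torque": the same for the moment, N m; "opening": opening from 0.0 (shut) to 1.0 (fully open).
Only numpy, scipy, OpenCV 4.12 (cv2) and the standard library are available. Lean on these libraries where they do the work, as an engineer would, in place of code of your own. Each camera call takes 0.05 s, during which the arm holds its last target.

## Working session

There is one attempt and no reset: what is moved stays moved. The work goes in short steps, Python scripts to look and compute and a tool call to move; the robot and the scene stay as the last step left them, time stands still between calls to the robot, and variables do not carry over. Pictures are saved under pics/ and viewed, and the job is handed in when it is done.

Besides the shell and the picture viewer there is one more tool, called after "Call:" as a command line: name --argument value ..., lists and objects as JSON in quotes. send_rows: Moves the arm, as the interface text tells. Its arguments: {"type":"object","properties":{"plan":{"type":"array","items":{"type":"object","properties":{"dx":{"type":"number"},"dy":{"type":"number"},"dz":{"type":"number"},"turn":{"type":"number"}}}},"gripper":{"type":"number"}},"required":["plan"]}

```bash
ls; mkdir -p pics; python3 - <<'E'
from cell import manip
import cv2
s=manip.observe();print(s)
for n in("scene","top"):
    c=manip.read_camera(n);cv2.imwrite(f"pics/{n}0.png",c["frame"]);print(n,c["fx"],c["fy"],c["cx"],c["cy"],c["extrinsics"])
E
```

```text
pics
{'time_s': 0.0, 'joints': array([ 1.05450102e+00,  2.07397744e-01,  1.54292799e+00, -1.25039866e-05,
        1.39348542e+00, -1.50488038e-01]), 'joint_velocities': array([-9.71484306e-04, -9.36712689e-04,  4.64820935e-04,  8.87227527e-05,
        6.64084359e-04, -2.21950675e-03]), 'joint_torque': array([-4.53817793e-04, -3.70888925e+01, -2.81413722e+01,  6.96214079e-02,
        3.62676324e-02, -1.58026187e-04]), 'ee_pos': array([0.2052521 , 0.53618429, 0.16831585]), 'ee_rot': array([-3.57187778e-04,  1.81884332e-01,  9.83319307e-01, -1.05018544e-03]), 'ft_force': array([-0.1555654 ,  0.84661024,  1.19881162]), 'ft_torque': array([0.00459725, 0.0003142 , 0.06896375]), 'opening': 0.9979416516963123}
scene 542.4176687520417 542.4176687520417 274.06528567801 196.61910222732564 [[ 0.41714056  0.78394679 -0.45980559  1.02967713]
 [ 0.90883934 -0.36103581  0.20895982 -0.29814402]
 [-0.0021929  -0.50505502 -0.86308436  0.77687186]
 [ 0.          0.          0.          1.        ]]
top 518.0228315450117 518.0228315450117 279.4529893812753 206.61444538618204 [[ 1.72070850e-02 -9.89037187e-01  1.46660691e-01  5.15143676e-01]
 [-9.99851893e-01 -1.69725465e-02  2.85050333e-03 -1.55325259e-01]
 [-3.30048402e-04 -1.46688018e-01 -9.89182752e-01  8.84852820e-01]
 [ 0.00000000e+00  0.00000000e+00  0.00000000e+00  1.00000000e+00]]
```

View pics/scene0.png

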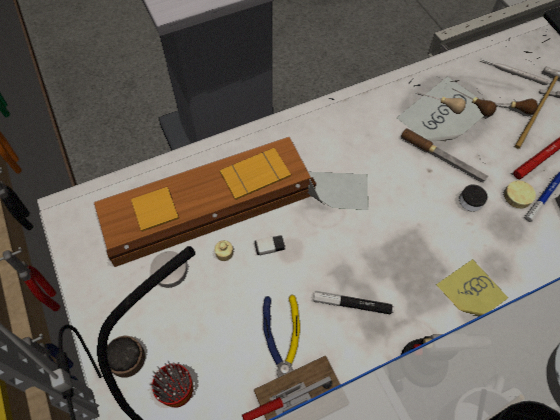

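View pics/top0.png

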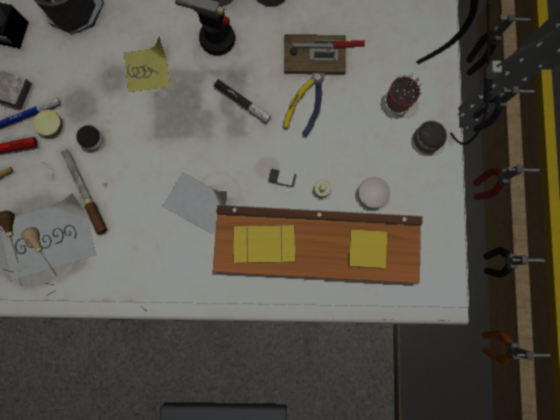

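The top view shows the board at columns 215–421 and rows 207–283, with the fence on the upper (+x) side. The oblong blank is at about (264,243), on the +y half and next to the +y end. The square blank is at about (369,249), and the eraser, weight and tin are behind the fence. Next I'll measure these.

```bash
cat > h.py <<'E'
import numpy as np,cv2
from cell import manip
def ray(c,uv,z):
    T=np.array(c["extrinsics"]);uv=np.atleast_2d(uv).astype(float)
    d=np.c_[(uv[:,0]-c["cx"])/c["fx"],(uv[:,1]-c["cy"])/c["fy"],np.ones(len(uv))]@T[:3,:3].T
    return T[:3,3]+d*((z-T[2,3])/d[:,2])[:,None]
def blanks(c):
    h=cv2.cvtColor(c["frame"],cv2.COLOR_BGR2HSV)
    m=cv2.inRange(h,(19,150,90),(32,255,255))
    m=cv2.morphologyEx(m,cv2.MORPH_CLOSE,np.ones((5,5)))
    cs,_=cv2.findContours(m,cv2.RETR_EXTERNAL,cv2.CHAIN_APPROX_NONE)
    return [k for k in cs if cv2.contourArea(k)>500],m
def rect(c,k,z):
    p=ray(c,k[:,0,:],z)[:,:2]*1000
    return cv2.minAreaRect(p.astype(np.float32))
E
python3 - <<'E'
from h import *
for n in("scene","top"):
    c=manip.read_camera(n)
    ks,m=blanks(c)
    for k in ks: print(n,cv2.boundingRect(k),rect(c,k,.034))
    h=cv2.cvtColor(c["frame"],cv2.COLOR_BGR2HSV)
    print(h[243,264] if n=="top" else h[172,250], h[265,320] if n=="top" else h[195,195])
    x0,y0,w,hh=(200,195,240,100) if n=="top" else (85,130,240,140)
    cv2.imwrite(f"pics/{n}1.png",cv2.resize(c["frame"][y0:y0+hh,x0:x0+w],None,fx=3.3,fy=3.3,interpolation=cv2.INTER_CUBIC))
E
```

```text
scene (132, 187, 46, 43) ((573.923828125, -297.6264953613281), (59.967376708984375, 60.18352508544922), 87.37728881835938)
scene (220, 148, 71, 51) ((579.5645751953125, -127.30447387695312), (62.07848358154297, 100.00762176513672), 2.19437575340271)
[ 19 190 177] [ 13 176 132]
top (349, 229, 39, 40) ((574.7216796875, -298.96588134765625), (61.371952056884766, 61.70001983642578), 87.18868255615234)
top (233, 225, 63, 38) ((579.7537231445312, -128.33018493652344), (60.82025909423828, 102.13643646240234), 0.9851722121238708)
top (542, 70, 18, 287) ((648.215087890625, -611.2657470703125), (479.3448791503906, 19.76752281188965), 0.07235556095838547)
[ 25 171 139] [ 13 165 110]
```

View pics/top1.png

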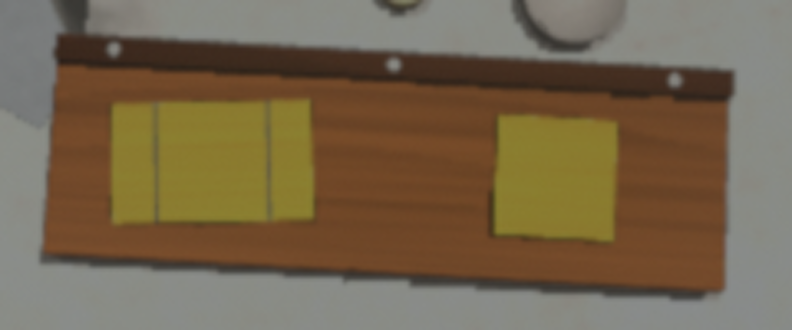

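View pics/scene1.png

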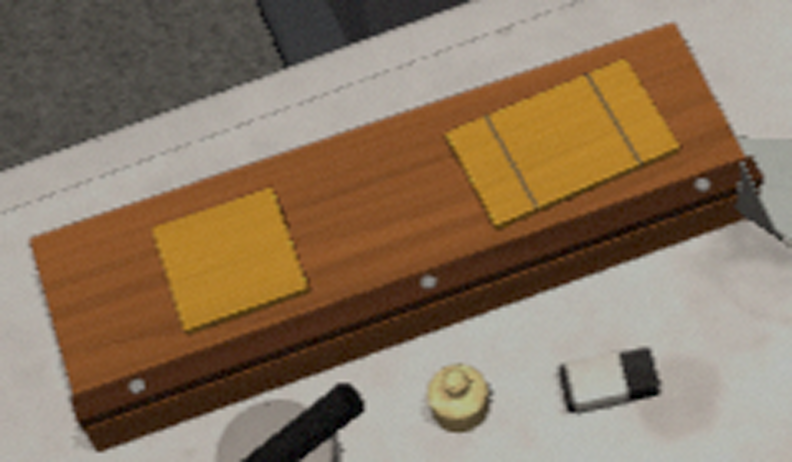

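```bash
cat >> h.py <<'E'
def board(c,n):
    """top-surface mask (ledge+blanks) -> corners in px via convex hull"""
    h=cv2.cvtColor(c["frame"],cv2.COLOR_BGR2HSV)
    m=cv2.inRange(h,(8,110,75),(32,255,255))
    x0,y0,w,hh=(200,195,240,100) if n=="top" else (85,130,240,140)
    r=np.zeros_like(m);r[y0:y0+hh,x0:x0+w]=m[y0:y0+hh,x0:x0+w]
    r=cv2.morphologyEx(r,cv2.MORPH_OPEN,np.ones((5,5)))
    cs,_=cv2.findContours(r,cv2.RETR_EXTERNAL,cv2.CHAIN_APPROX_NONE)
    return max(cs,key=cv2.contourArea),r
E
python3 - <<'E'
from h import *
for n in("top","scene"):
    c=manip.read_camera(n)
    k,r=board(c,n)
    p=ray(c,k[:,0,:],.028)[:,:2]*1000
    R=cv2.minAreaRect(p.astype(np.float32));print(n,R,cv2.boxPoints(R).round(1).tolist())
    f=c["frame"].copy();cv2.drawContours(f,[k],-1,(255,0,255),1)
    x0,y0,w,hh=(200,195,240,100) if n=="top" else (85,130,240,140)
    cv2.imwrite(f"pics/{n}2.png",cv2.resize(f[y0:y0+hh,x0:x0+w],None,fx=3.3,fy=3.3,interpolation=cv2.INTER_NEAREST))
# screws
    g=cv2.cvtColor(f,cv2.COLOR_BGR2GRAY)
    U=np.array([(113,49),(393,65),(675,80)] if n=="top" else [(137,386),(428,282),(702,184)])/3.3+[x0,y0]
    print("screws",(ray(c,U,.038)*1000).round(1).tolist())
E
```

```text
top ((573.90380859375, -215.74266052246094), (337.3639221191406, 95.62189483642578), 87.89020538330078) [[519.9000244140625, -382.6000061035156], [615.5, -386.1000061035156], [627.9000244140625, -48.900001525878906], [532.2999877929688, -45.400001525878906]]
screws [[634.0, -78.3, 38.0], [628.4, -218.5, 38.0], [623.2, -359.2, 38.0]]
scene ((571.3804931640625, -214.88124084472656), (338.3710632324219, 90.8517837524414), 87.72360229492188) [[519.2999877929688, -382.1000061035156], [610.0999755859375, -385.70001220703125], [623.5, -47.599998474121094], [532.7000122070312, -44.0]]
screws [[623.0, -356.5, 38.0], [628.3, -216.8, 38.0], [633.6, -76.6, 38.0]]
```

View pics/top2.png

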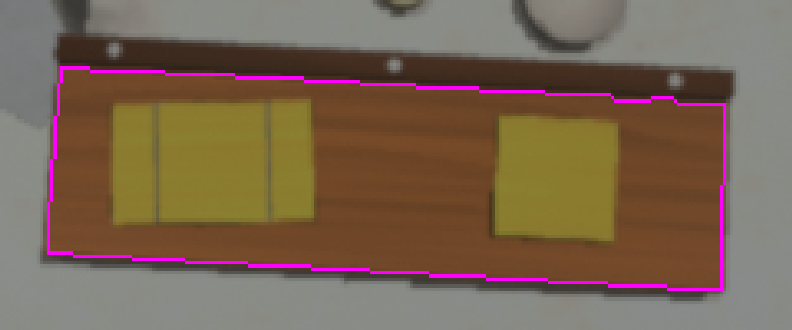

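View pics/scene2.png

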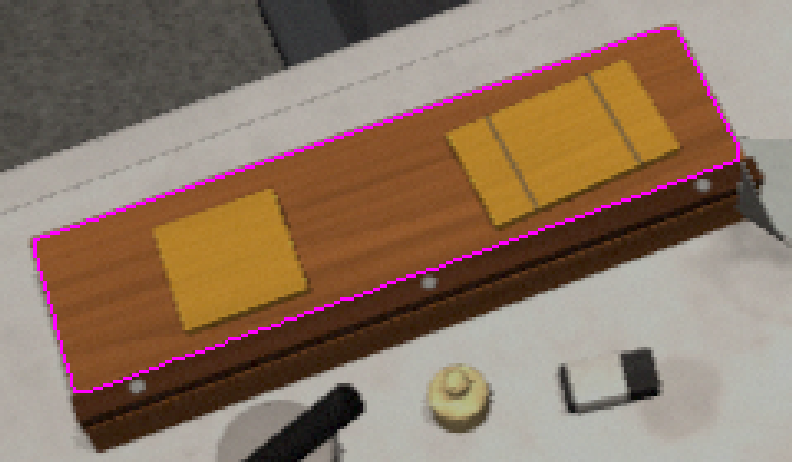

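Call:
send_rows --gripper 0.06 --plan '[{"dx":0.0186,"dy":-0.0389,"turn":0.082},{"dx":0.0186,"dy":-0.0389,"turn":0.082},{"dx":0.0186,"dy":-0.0389,"turn":0.082},{"dx":0.0186,"dy":-0.0389,"turn":0.082},{"dx":0.0186,"dy":-0.0389},{"dx":0.0186,"dy":-0.0389},{"dx":0.0186,"dy":-0.0389},{"dx":0.0186,"dy":-0.0389},{"dx":0.0186,"dy":-0.0389},{"dx":0.0186,"dy":-0.0389},{"dx":0.0186,"dy":-0.0389},{"dx":0.0186,"dy":-0.0389}]'

```text
invalid input
```

Call:
send_rows --plan '[{"dx":0.0186,"dy":-0.0389},{"dx":0.0186,"dy":-0.0389},{"dx":0.0186,"dy":-0.0389},{"dx":0.0186,"dy":-0.0389},{"dx":0.0186,"dy":-0.0389},{},{},{}]'

```text
invalid input
```

Call:
send_rows --gripper 0.06 --plan '[{"dx":0.0186,"dy":-0.0389,"dz":0,"turn":0.082},{"dx":0.0186,"dy":-0.0389,"dz":0,"turn":0.082},{"dx":0.0186,"dy":-0.0389,"dz":0,"turn":0.082},{"dx":0.0186,"dy":-0.0389,"dz":0,"turn":0.082},{"dx":0.0186,"dy":-0.0389,"dz":0,"turn":0},{"dx":0.0186,"dy":-0.0389,"dz":0,"turn":0},{"dx":0.0186,"dy":-0.0389,"dz":0,"turn":0},{"dx":0.0186,"dy":-0.0389,"dz":0,"turn":0},{"dx":0.0186,"dy":-0.0389,"dz":0,"turn":0},{"dx":0.0186,"dy":-0.0389,"dz":0,"turn":0},{"dx":0.0186,"dy":-0.0389,"dz":0,"turn":0},{"dx":0.0186,"dy":-0.0389,"dz":0,"turn":0}]'

```text
time_s: 1.5
ee_pos: [0.4295, 0.0684, 0.1697]
ee_rot: [0.0, 0.019, 1.0, 0.0]
ft_force: [-0.1, -0.6, -0.2]
opening: 0.643
```

Call:
send_rows --plan '[{"dx":0.0185,"dy":-0.0387,"dz":0,"turn":0},{"dx":0.0185,"dy":-0.0387,"dz":0,"turn":0},{"dx":0.0185,"dy":-0.0387,"dz":0,"turn":0},{"dx":0.0185,"dy":-0.0387,"dz":0,"turn":0},{"dx":0.0185,"dy":-0.0387,"dz":0,"turn":0},{"dx":0,"dy":0,"dz":-0.04,"turn":0},{"dx":0,"dy":0,"dz":-0.04,"turn":0},{"dx":0,"dy":0,"dz":-0.02,"turn":0},{"dx":0,"dy":0,"dz":0,"turn":0},{"dx":0,"dy":0,"dz":0,"turn":0}]'

```text
time_s: 2.5
ee_pos: [0.5216, -0.1234, 0.0698]
ee_rot: [0.0, 0.019, 1.0, 0.0]
ft_force: [0.7, -0.0, -0.6]
opening: 0.636
```

```bash
python3 - <<'E'
from h import *
print(manip.observe()["ee_pos"],manip.observe()["ee_rot"])
for n in("scene","top"):
    cv2.imwrite(f"pics/{n}3.png",manip.read_camera(n)["frame"])
E
```

```text
[ 0.52159303 -0.12338914  0.06975689] [2.13846706e-06 1.88733879e-02 9.99821882e-01 1.16854061e-05]
```

View pics/scene3.png

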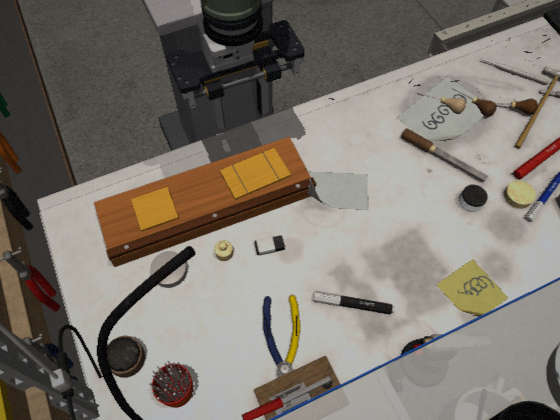

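```bash
cat >> h.py <<'E'
def proj(c,P):
    T=np.linalg.inv(np.array(c["extrinsics"]));q=np.atleast_2d(P)@T[:3,:3].T+T[:3,3]
    return np.c_[q[:,0]/q[:,2]*c["fx"]+c["cx"],q[:,1]/q[:,2]*c["fy"]+c["cy"]]
E
python3 - <<'E'
from h import *
c=manip.read_camera("scene")
print(proj(c,[[.5216,-.1234,.0698],[.5216,-.1234,.16],[.5216,-.0934,.07],[.5216,-.1534,.07],[.5804,-.2156,.028],[.53,-.04,.028]]))
E
```

```text
[[242.2896406  132.36884102]
 [239.0735778   95.34623703]
 [259.19066261 126.12164704]
 [225.13306248 138.55489103]
 [205.02931933 194.25709835]
 [290.28939387 134.39041834]]
```

View pics/top3.png

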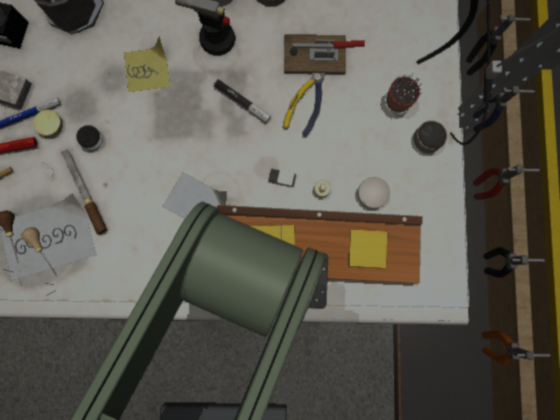

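```bash
python3 - <<'E'
import cv2
f=cv2.imread("pics/scene3.png")[0:210,140:340]
cv2.imwrite("pics/z3.png",cv2.resize(f,None,fx=2.8,fy=2.8,interpolation=cv2.INTER_CUBIC))
E
```

```text
(no output)
```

View pics/z3.png

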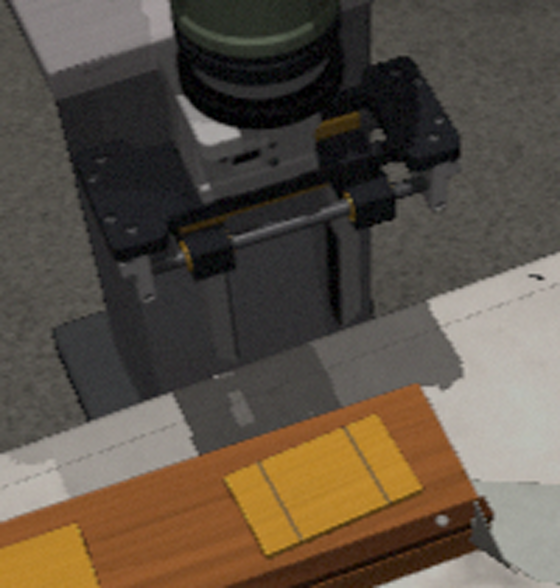

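Call:
send_rows --plan '[{"dx":0,"dy":-0.002,"dz":-0.02,"turn":0},{"dx":0,"dy":0,"dz":-0.0195,"turn":0},{"dx":0,"dy":0,"dz":0,"turn":0},{"dx":0.006,"dy":-0.0002,"dz":0,"turn":0},{"dx":0.006,"dy":-0.0003,"dz":0,"turn":0},{"dx":0,"dy":0,"dz":0,"turn":0},{"dx":0,"dy":0,"dz":0,"turn":0}]'

```text
time_s: 3.35
ee_pos: [0.5345, -0.1261, 0.0309]
ee_rot: [0.001, 0.019, 1.0, -0.0]
ft_force: [0.0, 0.4, -0.4]
opening: 0.641
```

Call:
send_rows --plan '[{"dx":0.002,"dy":-0.0001,"dz":0,"turn":0},{"dx":0.002,"dy":-0.0001,"dz":0,"turn":0},{"dx":0.002,"dy":-0.0001,"dz":0,"turn":0},{"dx":0.002,"dy":0,"dz":0,"turn":0},{"dx":0.002,"dy":-0.0001,"dz":0,"turn":0}]'

```text
time_s: 3.85
ee_pos: [0.5435, -0.1262, 0.0299]
ee_rot: [-0.0, 0.019, 1.0, 0.0]
ft_force: [-0.2, -0.4, 0.3]
opening: 0.638
```

Call:
send_rows --plan '[{"dx":0.002,"dy":-0.0001,"dz":0,"turn":0},{"dx":0.002,"dy":-0.0001,"dz":0,"turn":0},{"dx":0.002,"dy":-0.0001,"dz":0,"turn":0},{"dx":0.002,"dy":0,"dz":0,"turn":0},{"dx":0.001,"dy":-0.0001,"dz":0,"turn":0}]'

```text
time_s: 4.35
ee_pos: [0.5526, -0.1267, 0.03]
ee_rot: [0.0, 0.019, 1.0, -0.0]
ft_force: [0.4, 0.6, 0.3]
opening: 0.638
```

```bash
python3 - <<'E'
from h import *
c=manip.read_camera("scene");print(manip.observe()["ft_force"])
f=c["frame"];ks,m=blanks(c)
for k in ks: print(cv2.boundingRect(k),rect(c,k,.034))
cv2.imwrite("pics/z4.png",cv2.resize(f[50:260,85:345],None,fx=2.8,fy=2.8,interpolation=cv2.INTER_CUBIC))
E
```

```text
[-7.24660198e-03 -4.46788984e-04  7.24497705e-01]
(132, 187, 46, 44) ((574.6937255859375, -297.6182556152344), (59.80074691772461, 61.67605972290039), 87.47608947753906)
(222, 153, 69, 46) ((583.537353515625, -127.2305908203125), (53.321563720703125, 99.92568969726562), 1.2310065031051636)
```

View pics/z4.png

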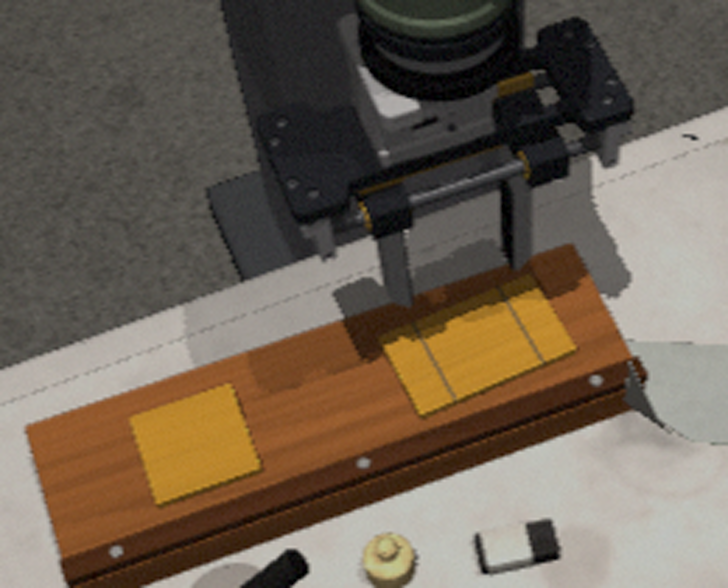

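```bash
python3 - <<'E'
from h import *
c=manip.read_camera("scene")
print((proj(c,[[.5526,-.0967,.03],[.5526,-.1567,.03],[.5446,-.1567,.03],[.5606,-.1567,.03],[.5606,-.1567,.049],[.5446,-.0967,.03]])-[85,50])*2.8)
f=c["frame"][130:210,200:310]
cv2.imwrite("pics/z5.png",cv2.resize(cv2.convertScaleAbs(f,alpha=1.5,beta=20),None,fx=7,fy=7,interpolation=cv2.INTER_CUBIC))
E
```

```text
[[505.42940404 294.00254755]
 [412.40605554 329.18739049]
 [407.2366675  318.9045792 ]
 [417.61818162 339.55521518]
 [415.44741969 321.53697591]
 [499.95512995 284.00371278]]
```

View pics/z5.png

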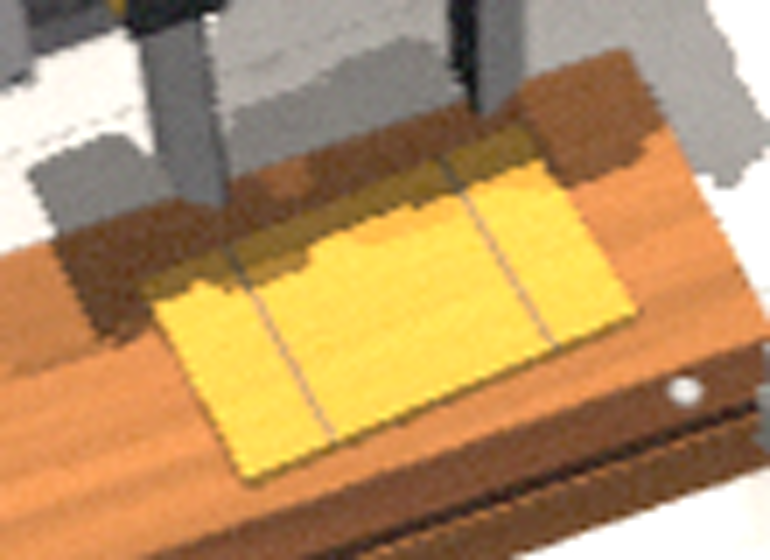

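The fingers have not touched the blank. In the image the left tip is at about (229,159), roughly 12 px short of where it should project. I'll probe downward gently onto the bare ledge to see whether the height or x is off.

Call:
send_rows --plan '[{"dx":-0.012,"dy":0.0005,"dz":0,"turn":0},{"dx":0,"dy":0,"dz":0,"turn":0},{"dx":0,"dy":0,"dz":-0.001,"turn":0},{"dx":0,"dy":0,"dz":-0.001,"turn":0},{"dx":0,"dy":0,"dz":0,"turn":0}]'

```text
time_s: 4.95
ee_pos: [0.5406, -0.1262, 0.0278]
ee_rot: [0.0, 0.019, 1.0, 0.0]
ft_force: [-0.0, 0.5, -0.1]
opening: 0.644
```

Call:
send_rows --plan '[{"dx":0,"dy":0,"dz":-0.001,"turn":0},{"dx":0,"dy":0,"dz":0,"turn":0}]'

```text
time_s: 5.15
ee_pos: [0.5404, -0.1261, 0.0268]
ee_rot: [-0.0, 0.019, 1.0, 0.0]
ft_force: [-0.1, -0.2, -0.6]
opening: 0.64
```

```bash
python3 - <<'E'
from h import *
c=manip.read_camera("scene");print(manip.observe()["ee_pos"])
f=c["frame"][110:190,190:300]
f=cv2.resize(cv2.convertScaleAbs(f,alpha=2,beta=20),None,fx=7,fy=7,interpolation=cv2.INTER_CUBIC)
x,y,z=manip.observe()["ee_pos"]
for dx in(-.008,.008):
  for dy in(-.0425,-.03,.03,.0425):
    p=(proj(c,[[x+dx,y+dy,z]])[0]-[190,110])*7
    cv2.circle(f,tuple(int(v) for v in p),4,(255,0,255),-1)
cv2.imwrite("pics/z6.png",f)
E
```

```text
[ 0.5404599  -0.12611247  0.02687635]
```

View pics/z6.png

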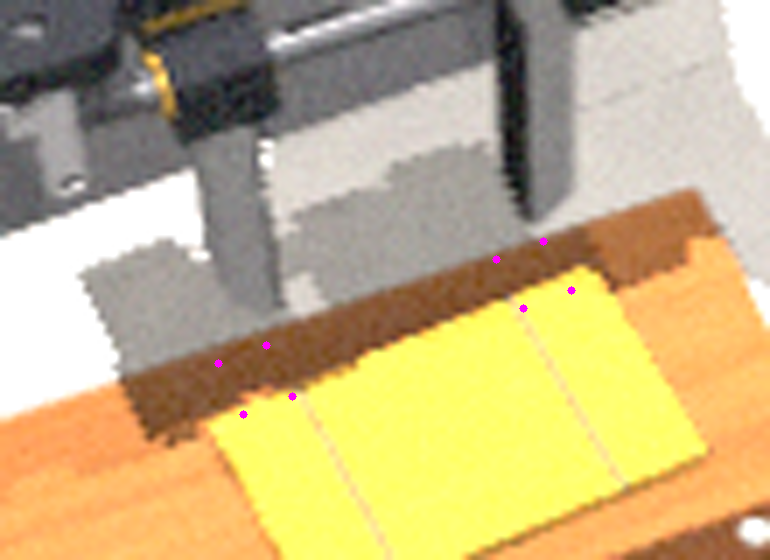

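Call:
send_rows --plan '[{"dx":0,"dy":0,"dz":0.004,"turn":0},{"dx":0.006,"dy":-0.0002,"dz":0,"turn":0},{"dx":0.006,"dy":-0.0003,"dz":0,"turn":0},{"dx":0,"dy":0,"dz":0,"turn":0},{"dx":0.002,"dy":0,"dz":0,"turn":0},{"dx":0.002,"dy":0,"dz":0,"turn":0},{"dx":0,"dy":0,"dz":0,"turn":0}]'

```text
time_s: 5.9
ee_pos: [0.5565, -0.1266, 0.0309]
ee_rot: [-0.0, 0.019, 1.0, 0.0]
ft_force: [0.1, 0.2, 0.1]
opening: 0.64
```

Call:
send_rows --plan '[{"dx":0,"dy":0,"dz":-0.001,"turn":0},{"dx":0,"dy":0,"dz":-0.001,"turn":0},{"dx":0,"dy":0,"dz":-0.001,"turn":0},{"dx":0,"dy":0,"dz":0,"turn":0}]'

```text
time_s: 6.3
ee_pos: [0.5561, -0.1266, 0.0277]
ee_rot: [-0.0, 0.019, 1.0, 0.0]
ft_force: [0.0, 0.6, 0.5]
opening: 0.637
```

Call:
send_rows --plan '[{"dx":0,"dy":0,"dz":-0.001,"turn":0},{"dx":0,"dy":0,"dz":-0.0005,"turn":0},{"dx":0,"dy":0,"dz":0,"turn":0}]'

```text
time_s: 6.6
ee_pos: [0.5563, -0.1266, 0.0264]
ee_rot: [-0.0, 0.019, 1.0, 0.0]
ft_force: [-0.2, 1.0, 0.4]
opening: 0.638
```

Call:
send_rows --plan '[{"dx":-0.01,"dy":0.0005,"dz":0,"turn":0},{"dx":-0.01,"dy":0.0003,"dz":0,"turn":0},{"dx":0,"dy":0,"dz":-0.002,"turn":0},{"dx":0,"dy":0,"dz":-0.002,"turn":0},{"dx":0,"dy":0,"dz":-0.002,"turn":0},{"dx":0,"dy":0,"dz":-0.002,"turn":0},{"dx":0,"dy":0,"dz":0,"turn":0}]'

```text
time_s: 7.3
ee_pos: [0.5363, -0.1258, 0.018]
ee_rot: [-0.0, 0.019, 1.0, 0.0]
ft_force: [-0.1, 0.5, -0.4]
opening: 0.638
```

Call:
send_rows --plan '[{"dx":0,"dy":0,"dz":-0.001,"turn":0},{"dx":0,"dy":0,"dz":-0.001,"turn":0},{"dx":0,"dy":0,"dz":0,"turn":0}]'

```text
time_s: 7.6
ee_pos: [0.5363, -0.1258, 0.0163]
ee_rot: [-0.0, 0.019, 1.0, 0.0]
ft_force: [-0.6, 0.2, 0.6]
opening: 0.642
```

```bash
python3 - <<'E'
from h import *
c=manip.read_camera("scene");s=manip.observe();print(s["ee_pos"],s["ft_force"])
f=c["frame"][110:190,190:300]
f=cv2.resize(cv2.convertScaleAbs(f,alpha=2,beta=20),None,fx=7,fy=7,interpolation=cv2.INTER_CUBIC)
cv2.imwrite("pics/z7.png",f)
E
```

```text
[ 0.53636277 -0.12579464  0.01636046] [-0.41627683  0.77724867 -0.03320819]
```

View pics/z7.png

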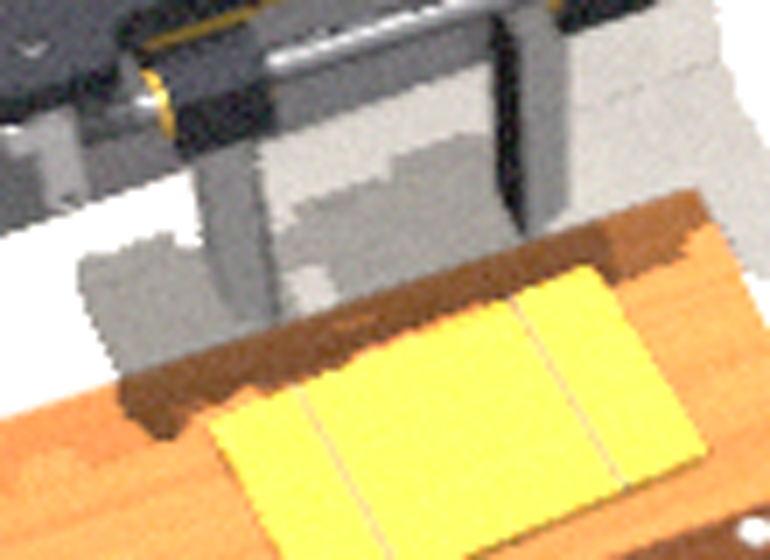

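The evidence is still ambiguous, so I'll test the true tip height on the clear ledge between the blanks. I'll turn the jaws across the board at the same time, which the y push needs anyway.

Call:
send_rows --gripper 0.025 --plan '[{"dx":0,"dy":0,"dz":0.03,"turn":0},{"dx":0,"dy":0,"dz":0.03,"turn":0},{"dx":0.003,"dy":-0.01,"dz":0,"turn":-0.142},{"dx":0.003,"dy":-0.01,"dz":0,"turn":-0.143},{"dx":0.003,"dy":-0.01,"dz":0,"turn":-0.143},{"dx":0.003,"dy":-0.01,"dz":0,"turn":-0.143},{"dx":0.003,"dy":-0.01,"dz":0,"turn":-0.143},{"dx":0.003,"dy":-0.01,"dz":0,"turn":-0.143},{"dx":0.003,"dy":-0.01,"dz":0,"turn":-0.143},{"dx":0.003,"dy":-0.01,"dz":0,"turn":-0.143},{"dx":0.003,"dy":-0.01,"dz":0,"turn":-0.143},{"dx":0.003,"dy":-0.005,"dz":0,"turn":-0.143}]'

```text
time_s: 8.85
ee_pos: [0.5665, -0.2217, 0.0765]
ee_rot: [0.0, 0.672, 0.741, -0.0]
ft_force: [0.1, 0.5, -0.6]
opening: 0.265
```

Call:
send_rows --plan '[{"dx":0.003,"dy":-0.002,"dz":-0.01,"turn":-0.143},{"dx":0,"dy":0,"dz":-0.015,"turn":0},{"dx":0,"dy":0,"dz":-0.015,"turn":0},{"dx":0,"dy":0,"dz":0,"turn":0},{"dx":0,"dy":0,"dz":0,"turn":0}]'

```text
time_s: 9.35
ee_pos: [0.5684, -0.2221, 0.0353]
ee_rot: [-0.001, 0.72, 0.694, -0.0]
ft_force: [-0.8, -0.7, -0.1]
opening: 0.267
```

```bash
cat > look.py <<'E'
import sys
from h import *
c=manip.read_camera("scene");s=manip.observe();print(s["time_s"],s["ee_pos"],s["ee_rot"],s["ft_force"],s["opening"])
f=c["frame"][100:220,120:300]
f=cv2.resize(cv2.convertScaleAbs(f,alpha=1.6,beta=20),None,fx=4.4,fy=4.4,interpolation=cv2.INTER_CUBIC)
p=(proj(c,s["ee_pos"])[0]-[120,100])*4.4
cv2.circle(f,tuple(int(v) for v in p),3,(255,0,255),-1)
cv2.imwrite(sys.argv[1],f)
E
python3 look.py pics/z8.png
```

```text
9.4 [ 0.5692183  -0.22260925  0.03622   ] [-2.48298675e-04  7.20366446e-01  6.93593624e-01 -8.52658237e-05] [ 0.78049763  0.35887732 -0.15053134] 0.26660583871806004
```

View pics/z8.png

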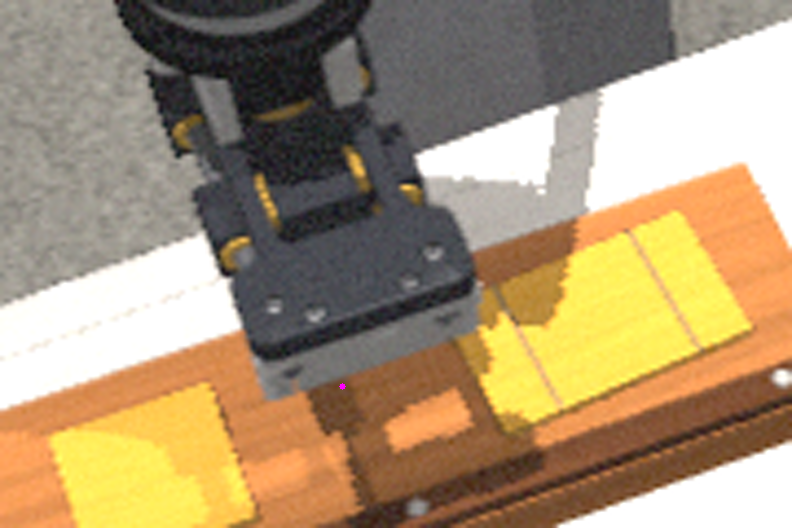

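Call:
send_rows --plan '[{"dx":0,"dy":0,"dz":-0.003,"turn":0},{"dx":0,"dy":0,"dz":-0.002,"turn":0},{"dx":0,"dy":0,"dz":-0.001,"turn":0},{"dx":0,"dy":0,"dz":-0.001,"turn":0},{"dx":0,"dy":0,"dz":0,"turn":0}]'

```text
time_s: 9.9
ee_pos: [0.5693, -0.2228, 0.0294]
ee_rot: [-0.0, 0.721, 0.693, -0.0]
ft_force: [0.4, 0.3, 0.5]
opening: 0.266
```

Call:
send_rows --plan '[{"dx":0,"dy":0,"dz":-0.001,"turn":0},{"dx":0,"dy":0,"dz":-0.001,"turn":0},{"dx":0,"dy":0,"dz":0,"turn":0}]'

```text
time_s: 10.2
ee_pos: [0.5693, -0.2228, 0.0273]
ee_rot: [-0.0, 0.721, 0.693, -0.0]
ft_force: [-0.3, -0.3, 0.0]
opening: 0.269
```

Call:
send_rows --plan '[{"dx":0,"dy":0,"dz":-0.001,"turn":0},{"dx":0,"dy":0,"dz":-0.001,"turn":0},{"dx":0,"dy":0,"dz":0,"turn":0}]'

```text
time_s: 10.5
ee_pos: [0.5692, -0.2228, 0.0252]
ee_rot: [-0.0, 0.721, 0.693, -0.0]
ft_force: [-0.3, -0.4, 0.8]
opening: 0.272
```

Call:
send_rows --plan '[{"dx":0,"dy":0,"dz":-0.001,"turn":0},{"dx":0,"dy":0,"dz":-0.001,"turn":0},{"dx":0,"dy":0,"dz":0,"turn":0}]'

```text
time_s: 10.8
ee_pos: [0.5692, -0.2228, 0.0232]
ee_rot: [-0.0, 0.721, 0.693, -0.0]
ft_force: [0.8, -0.5, 0.6]
opening: 0.266
```

Call:
send_rows --plan '[{"dx":0,"dy":0,"dz":-0.001,"turn":0},{"dx":0,"dy":0,"dz":-0.001,"turn":0},{"dx":0,"dy":0,"dz":-0.001,"turn":0},{"dx":0,"dy":0,"dz":0,"turn":0}]'

```text
time_s: 11.2
ee_pos: [0.5692, -0.2228, 0.0202]
ee_rot: [-0.0, 0.721, 0.693, -0.0]
ft_force: [-0.8, 0.5, -0.2]
opening: 0.264
```

Call:
send_rows --plan '[{"dx":0,"dy":0,"dz":-0.001,"turn":0},{"dx":0,"dy":0,"dz":-0.001,"turn":0},{"dx":0,"dy":0,"dz":-0.001,"turn":0},{"dx":0,"dy":0,"dz":0,"turn":0}]'

```text
time_s: 11.6
ee_pos: [0.5692, -0.2227, 0.0172]
ee_rot: [-0.0, 0.721, 0.693, -0.0]
ft_force: [-0.8, 0.2, -0.2]
opening: 0.269
```

Call:
send_rows --plan '[{"dx":0,"dy":0,"dz":-0.001,"turn":0},{"dx":0,"dy":0,"dz":-0.001,"turn":0},{"dx":0,"dy":0,"dz":-0.001,"turn":0},{"dx":0,"dy":0,"dz":0,"turn":0}]'

```text
time_s: 12.0
ee_pos: [0.5692, -0.2227, 0.0142]
ee_rot: [-0.0, 0.721, 0.693, -0.0]
ft_force: [-0.7, 0.0, 0.6]
opening: 0.264
```

Call:
send_rows --plan '[{"dx":0,"dy":0,"dz":-0.001,"turn":0},{"dx":0,"dy":0,"dz":-0.001,"turn":0},{"dx":0,"dy":0,"dz":0,"turn":0}]'

```text
time_s: 12.3
ee_pos: [0.5692, -0.2228, 0.0122]
ee_rot: [-0.0, 0.721, 0.693, -0.0]
ft_force: [-0.5, 0.0, -0.0]
opening: 0.266
```

```bash
python3 look.py pics/z9.png
```

```text
12.35 [ 0.56928708 -0.22277524  0.01233019] [-1.16157195e-04  7.20754731e-01  6.93190165e-01 -2.66094194e-05] [ 0.84632627 -0.38689189  0.56088632] 0.2681239132487299
```

View pics/z9.png

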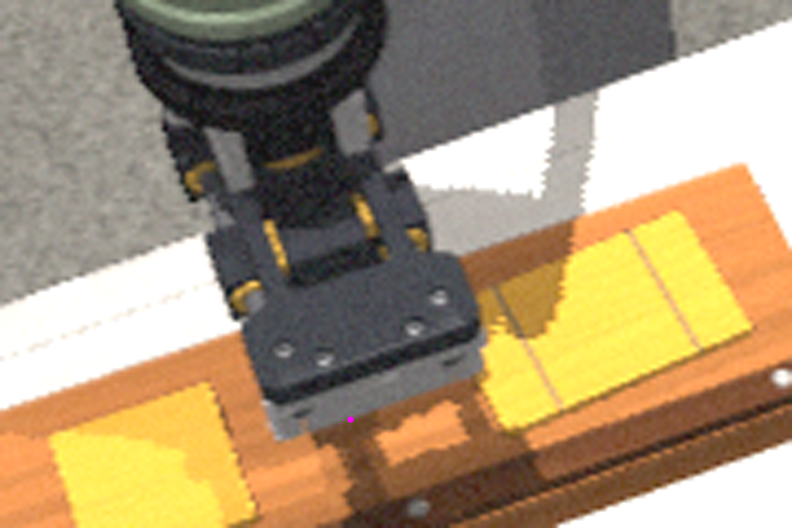

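Call:
send_rows --plan '[{"dx":0,"dy":0,"dz":-0.001,"turn":0},{"dx":0,"dy":0,"dz":-0.001,"turn":0},{"dx":0,"dy":0,"dz":0,"turn":0}]'

```text
time_s: 12.65
ee_pos: [0.5692, -0.2228, 0.0103]
ee_rot: [-0.0, 0.721, 0.693, -0.0]
ft_force: [-0.8, -0.9, -0.3]
opening: 0.263
```

Call:
send_rows --plan '[{"dx":0,"dy":0,"dz":-0.001,"turn":0},{"dx":0,"dy":0,"dz":-0.001,"turn":0},{"dx":0,"dy":0,"dz":0,"turn":0}]'

```text
time_s: 12.95
ee_pos: [0.5692, -0.2227, 0.0082]
ee_rot: [-0.0, 0.721, 0.693, -0.0]
ft_force: [0.6, -0.6, -0.4]
opening: 0.267
```

Call:
send_rows --plan '[{"dx":0,"dy":0,"dz":-0.001,"turn":0},{"dx":0,"dy":0,"dz":0,"turn":0}]'

```text
time_s: 13.15
ee_pos: [0.5693, -0.2228, 0.0073]
ee_rot: [-0.0, 0.721, 0.693, -0.0]
ft_force: [0.6, 0.4, -0.1]
opening: 0.264
```

Call:
send_rows --plan '[{"dx":0,"dy":0,"dz":-0.001,"turn":0},{"dx":0,"dy":0,"dz":0,"turn":0}]'

```text
time_s: 13.35
ee_pos: [0.5693, -0.2228, 0.0063]
ee_rot: [-0.0, 0.721, 0.693, -0.0]
ft_force: [0.8, -0.1, 0.7]
opening: 0.262
```

Call:
send_rows --plan '[{"dx":0,"dy":0,"dz":-0.001,"turn":0},{"dx":0,"dy":0,"dz":0,"turn":0}]'

```text
time_s: 13.55
ee_pos: [0.5693, -0.2228, 0.0053]
ee_rot: [-0.0, 0.721, 0.693, -0.0]
ft_force: [-0.1, 1.3, -1.0]
opening: 0.267
```

Call:
send_rows --plan '[{"dx":0,"dy":0,"dz":-0.001,"turn":0},{"dx":0,"dy":0,"dz":0,"turn":0}]'

```text
time_s: 13.75
ee_pos: [0.5692, -0.2228, 0.0043]
ee_rot: [-0.0, 0.721, 0.693, -0.0]
ft_force: [0.8, 0.0, 0.0]
opening: 0.268
```

Call:
send_rows --plan '[{"dx":0,"dy":0,"dz":-0.001,"turn":0},{"dx":0,"dy":0,"dz":0,"turn":0}]'

```text
time_s: 13.95
ee_pos: [0.5692, -0.2228, 0.0033]
ee_rot: [-0.0, 0.721, 0.693, -0.0]
ft_force: [-0.2, 1.2, 0.0]
opening: 0.265
```

Call:
send_rows --plan '[{"dx":0,"dy":0,"dz":-0.001,"turn":0},{"dx":0,"dy":0,"dz":0,"turn":0}]'

```text
time_s: 14.15
ee_pos: [0.5693, -0.2228, 0.0023]
ee_rot: [-0.0, 0.721, 0.693, -0.0]
ft_force: [-0.2, -0.2, -0.1]
opening: 0.265
```

```bash
python3 look.py pics/z10.png
```

```text
14.2 [ 0.56929589 -0.22280489  0.00234612] [-1.04266066e-04  7.20761392e-01  6.93183239e-01 -3.55893628e-05] [-1.10391192  0.7230192  -0.38751622] 0.26708738086862405
```

View pics/z10.png

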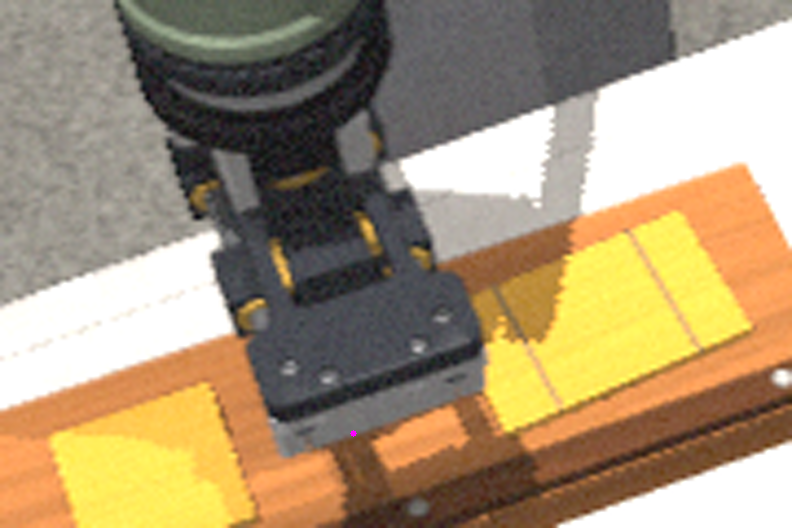

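```bash
python3 - <<'E'
from h import *
c=manip.read_camera("scene")
for dz in(0,.02,.03,.04):
  print(dz,((proj(c,[[.657,-.2265-.0375,.0993+dz],[.657,-.2265+.0375,.0993+dz]])-[120,100])*4.4).round(0).tolist())
E
```

```text
0 [[293.0, 543.0], [510.0, 458.0]]
0.02 [[284.0, 513.0], [506.0, 427.0]]
0.03 [[280.0, 498.0], [504.0, 411.0]]
0.04 [[275.0, 483.0], [502.0, 394.0]]
```

Call:
send_rows --plan '[{"dx":0,"dy":0,"dz":-0.001,"turn":0},{"dx":0,"dy":0,"dz":-0.001,"turn":0},{"dx":0,"dy":0,"dz":0,"turn":0}]'

```text
time_s: 14.55
ee_pos: [0.5692, -0.2228, 0.0002]
ee_rot: [-0.0, 0.721, 0.693, -0.0]
ft_force: [-0.0, 0.1, -0.1]
opening: 0.266
```

Call:
send_rows --plan '[{"dx":0,"dy":0,"dz":-0.001,"turn":0},{"dx":0,"dy":0,"dz":-0.001,"turn":0},{"dx":0,"dy":0,"dz":0,"turn":0}]'

```text
time_s: 14.85
ee_pos: [0.5692, -0.2228, -0.0018]
ee_rot: [-0.0, 0.721, 0.693, -0.0]
ft_force: [0.2, -0.5, -0.3]
opening: 0.266
```

Call:
send_rows --plan '[{"dx":0,"dy":0,"dz":-0.001,"turn":0},{"dx":0,"dy":0,"dz":-0.001,"turn":0},{"dx":0,"dy":0,"dz":0,"turn":0}]'

```text
time_s: 15.15
ee_pos: [0.5692, -0.2228, -0.0038]
ee_rot: [-0.0, 0.721, 0.693, -0.0]
ft_force: [0.6, -0.2, -0.7]
opening: 0.265
```

Call:
send_rows --plan '[{"dx":0,"dy":0,"dz":-0.001,"turn":0},{"dx":0,"dy":0,"dz":-0.001,"turn":0},{"dx":0,"dy":0,"dz":0,"turn":0}]'

```text
time_s: 15.45
ee_pos: [0.5692, -0.2228, -0.0058]
ee_rot: [-0.0, 0.721, 0.693, -0.0]
ft_force: [-0.8, -0.1, 0.5]
opening: 0.267
```

```bash
python3 - <<'E'
from h import *
c=manip.read_camera("scene");T=np.array(c["extrinsics"])
for nm,uv,tcp in [("z3L",(228/2.8+140,368/2.8),(.5216,-.1234,.0698)),("z3R",(350/2.8+140,325/2.8),(.5216,-.1234,.0698)),("z6L",(230,154),(.5405,-.1261,.0269)),("z6R",(190+535/7,110+218/7),(.5405,-.1261,.0269)),("z5L",(229.3,159.3),(.5526,-.1267,.03)),("z5R",(270,146),(.5526,-.1267,.03)),("z7L",(230,155.7),(.5363,-.1258,.0163)),("z7R",(265.7,144),(.5363,-.1258,.0163))]:
    d=T[:3,:3]@[(uv[0]-c["cx"])/c["fx"],(uv[1]-c["cy"])/c["fy"],1]
    for off in(0,.008):
        p=T[:3,3]+d*((tcp[0]+off-T[0,3])/d[0]); print(nm,off,((p-tcp)*1000).round(1))
E
```

```text
z3L 0 [  0.  -34.5  21.5]
z3L 0.008 [  8.  -36.7  32.3]
z3R 0 [ 0.  40.8 20.5]
z3R 0.008 [ 8.  37.4 31.3]
z6L 0 [  0.  -28.   24.8]
z6L 0.008 [  8.  -30.4  36.6]
z6R 0 [ 0.  36.8 22.8]
z6R 0.008 [ 8.  33.4 34.7]
z5L 0 [  0.  -33.2  26.1]
z5L 0.008 [  8.  -35.6  38.2]
z5R 0 [ 0.  38.4 20.8]
z5R 0.008 [ 8.  34.9 32.9]
z7L 0 [  0.  -27.4  24.5]
z7L 0.008 [  8.  -29.8  36.4]
z7R 0 [ 0.  36.9 19.9]
z7R 0.008 [ 8.  33.5 31.9]
```

Call:
send_rows --plan '[{"dx":0,"dy":0,"dz":-0.001,"turn":0},{"dx":0,"dy":0,"dz":0,"turn":0}]'

```text
time_s: 15.7
ee_pos: [0.5693, -0.2228, -0.0066]
ee_rot: [-0.0, 0.721, 0.693, -0.0]
ft_force: [0.5, -0.5, 0.1]
opening: 0.268
```

Call:
send_rows --plan '[{"dx":0,"dy":0,"dz":-0.001,"turn":0},{"dx":0,"dy":0,"dz":0,"turn":0}]'

```text
time_s: 15.9
ee_pos: [0.5694, -0.2229, -0.0076]
ee_rot: [0.0, 0.721, 0.693, 0.0]
ft_force: [0.2, -1.7, 0.3]
opening: 0.265
```

Call:
send_rows --plan '[{"dx":0,"dy":0,"dz":-0.001,"turn":0},{"dx":0,"dy":0,"dz":0,"turn":0}]'

```text
time_s: 16.1
ee_pos: [0.5695, -0.2229, -0.0077]
ee_rot: [-0.0, 0.721, 0.693, -0.0]
ft_force: [-2.1, 0.8, 4.9]
opening: 0.267
```

Call:
send_rows --plan '[{"dx":0,"dy":0,"dz":0.003,"turn":0},{"dx":0.004,"dy":0,"dz":0,"turn":0},{"dx":0.0004,"dy":0.01,"dz":0,"turn":0},{"dx":0.0004,"dy":0.01,"dz":0,"turn":0},{"dx":0.0004,"dy":0.01,"dz":0,"turn":0},{"dx":0.0002,"dy":0.004,"dz":0,"turn":0},{"dx":0.0001,"dy":0.004,"dz":0,"turn":0},{"dx":0.0002,"dy":0.004,"dz":0,"turn":0},{"dx":0.0001,"dy":0.004,"dz":0,"turn":0},{"dx":0.0002,"dy":0.004,"dz":0,"turn":0}]'

```text
time_s: 17.1
ee_pos: [0.5753, -0.1728, -0.0056]
ee_rot: [0.0, 0.721, 0.693, -0.0]
ft_force: [-0.4, -1.2, -0.5]
opening: 0.267
```

```bash
cat > look.py <<'E'
import sys
from h import *
c=manip.read_camera("scene");s=manip.observe();print(s["time_s"],s["ee_pos"],s["ft_force"])
O=np.array([580.4,-215.6]);L=np.array([.0377,.9993]);N=np.array([.9993,-.0377])
d=s["ee_pos"][:2]*1000-O;print("tcp n,l",d@N,d@L)
for k in blanks(c)[0]:
    r=rect(c,k,.034);p=ray(c,k[:,0,:],.034)[:,:2]*1000-O
    print("c n,l",(np.array(r[0])-O)@N,(np.array(r[0])-O)@L,r[1],r[2],"nmax,lmin,lmax",(p@N).max(),(p@L).min(),(p@L).max())
f=c["frame"][100:220,120:320]
f=cv2.resize(cv2.convertScaleAbs(f,alpha=1.5,beta=10),None,fx=4,fy=4,interpolation=cv2.INTER_CUBIC)
cv2.imwrite(sys.argv[1],f)
E
python3 look.py pics/z11.png
```

```text
17.15 [ 0.57531498 -0.17207269 -0.0056071 ] [-1.28289346 -0.40280243 -0.20353411]
tcp n,l -6.722443254235752 43.30513622307943
c n,l -3.1293887274169694 -82.13649319152832 (59.71906661987305, 60.67019271850586) 87.4872817993164 nmax,lmin,lmax 27.31708208092554 -111.96798520375566 -52.120664449224535
c n,l -0.7496701254272228 101.236588621521 (99.52589416503906, 61.17509460449219) 88.38734436035156 nmax,lmin,lmax 30.144524480158985 51.696059866960745 150.95275117719575
```

View pics/z11.png

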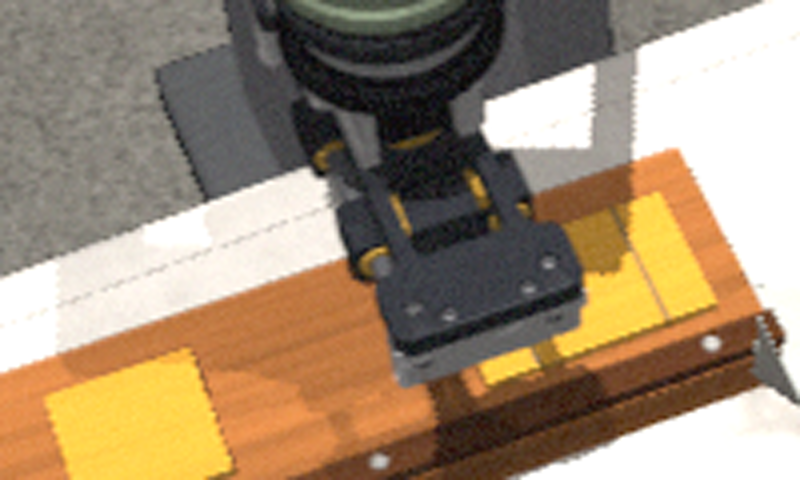

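The push works: the blank's trailing end is now at l = 51.7 mm and it has squared up with the board. I'll keep going.

Call:
send_rows --plan '[{"dx":0.0002,"dy":0.004,"dz":0,"turn":0},{"dx":0.0001,"dy":0.004,"dz":0,"turn":0},{"dx":0.0002,"dy":0.004,"dz":0,"turn":0},{"dx":0.0001,"dy":0.004,"dz":0,"turn":0},{"dx":0.0002,"dy":0.004,"dz":0,"turn":0},{"dx":0.0001,"dy":0.004,"dz":0,"turn":0},{"dx":0.0002,"dy":0.004,"dz":0,"turn":0},{"dx":0.0001,"dy":0.004,"dz":0,"turn":0},{"dx":0.0001,"dy":0.003,"dz":0,"turn":0},{"dx":0.0001,"dy":0.002,"dz":0,"turn":0},{"dx":0,"dy":0,"dz":0,"turn":0},{"dx":0,"dy":0,"dz":0,"turn":0}]'

```text
time_s: 18.35
ee_pos: [0.5767, -0.1354, -0.0056]
ee_rot: [-0.0, 0.721, 0.693, 0.0]
ft_force: [-0.0, 0.2, 0.2]
opening: 0.266
```

```bash
python3 look.py pics/z12.png
```

```text
18.4 [ 0.57670418 -0.13553047 -0.00561691] [ 0.16596657  0.20521592 -0.25898962]
tcp n,l -6.711852898950538 79.87415074059241
c n,l -3.203534567871071 -82.47983775634766 (60.406654357910156, 60.52602767944336) 87.4872817993164 nmax,lmin,lmax 27.11393986004861 -112.55848803625815 -52.120664449224535
c n,l 0.10200439468386073 138.9371194114685 (98.97734069824219, 60.38002014160156) 88.17111206054688 nmax,lmin,lmax 30.324645558163148 89.5521437505657 188.3763976833568
```

View pics/z12.png

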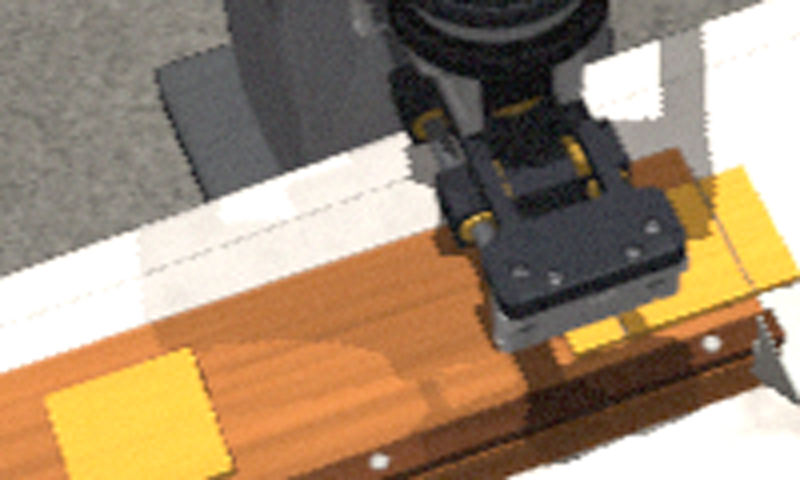

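Call:
send_rows --plan '[{"dx":0,"dy":-0.005,"dz":0,"turn":0},{"dx":0,"dy":0,"dz":0.02,"turn":0},{"dx":0,"dy":0,"dz":0.015,"turn":0},{"dx":-0.026,"dy":0.033,"dz":0,"turn":0},{"dx":-0.0267,"dy":0.033,"dz":0,"turn":0},{"dx":0,"dy":0,"dz":-0.015,"turn":0},{"dx":0,"dy":0,"dz":-0.015,"turn":0},{"dx":0,"dy":0,"dz":-0.005,"turn":0},{"dx":0,"dy":0,"dz":0,"turn":0},{"dx":0,"dy":0,"dz":0,"turn":0}]'

```text
time_s: 19.4
ee_pos: [0.5249, -0.0753, -0.0049]
ee_rot: [0.0, 0.721, 0.693, 0.0]
ft_force: [0.4, -0.4, 0.3]
opening: 0.27
```

```bash
python3 look.py pics/z13.png
```

```text
19.45 [ 0.52507295 -0.07536665 -0.00472118] [0.37562467 0.25381099 0.28832266]
tcp n,l -60.57512201402553 138.04935635209026
c n,l -3.1539638281249767 -82.47754007568359 (60.40152359008789, 60.58726501464844) 87.4872817993164 nmax,lmin,lmax 27.01268438307889 -112.77721825153412 -52.120664449224535
c n,l -0.341179175415016 138.96120825500486 (98.83917236328125, 61.32439041137695) 87.87354278564453 nmax,lmin,lmax 30.324645558163148 89.52846759093956 188.3763976833568
```

View pics/z13.png

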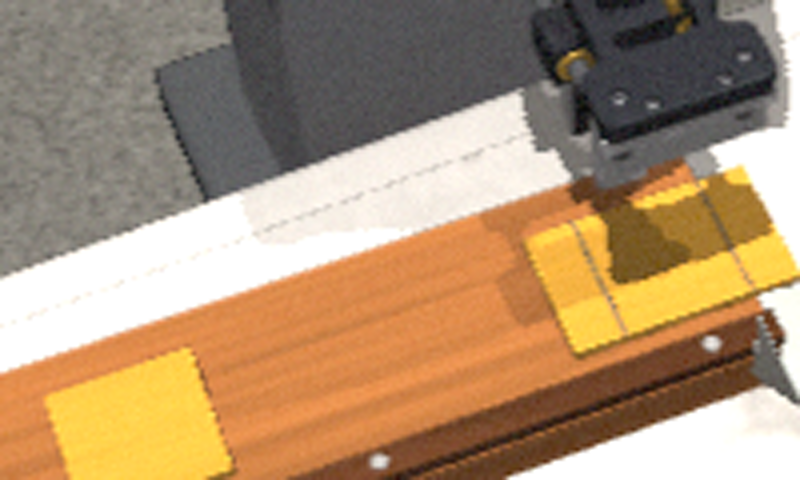

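Call:
send_rows --plan '[{"dx":0.002,"dy":-0.0001,"dz":-0.001,"turn":0},{"dx":0.002,"dy":-0.0001,"dz":0,"turn":0},{"dx":0.002,"dy":0,"dz":0,"turn":0},{"dx":0.002,"dy":-0.0001,"dz":0,"turn":0},{"dx":0.002,"dy":-0.0001,"dz":0,"turn":0},{"dx":0.002,"dy":0,"dz":0,"turn":0},{"dx":0.002,"dy":-0.0001,"dz":0,"turn":0}]'

```text
time_s: 20.15
ee_pos: [0.5368, -0.0751, -0.0067]
ee_rot: [-0.001, 0.721, 0.693, -0.001]
ft_force: [-4.4, 0.2, 3.7]
opening: 0.264
```

```bash
python3 look.py pics/z14.png
```

```text
20.2 [ 0.53749904 -0.07518653 -0.00666654] [-1.96245368  0.0820971   1.71756197]
tcp n,l -48.164519474551156 138.69781640501319
c n,l -2.965593927612282 -81.98702190246583 (59.924041748046875, 60.69906997680664) 88.05614471435547 nmax,lmin,lmax 27.486254714293448 -111.96798520375566 -52.120664449224535
c n,l 1.1984443978882062 138.9239938369751 (98.9386215209961, 60.7437629699707) 87.34749603271484 nmax,lmin,lmax 31.945717018617767 89.5521437505657 188.51780062148873
```

View pics/z14.png

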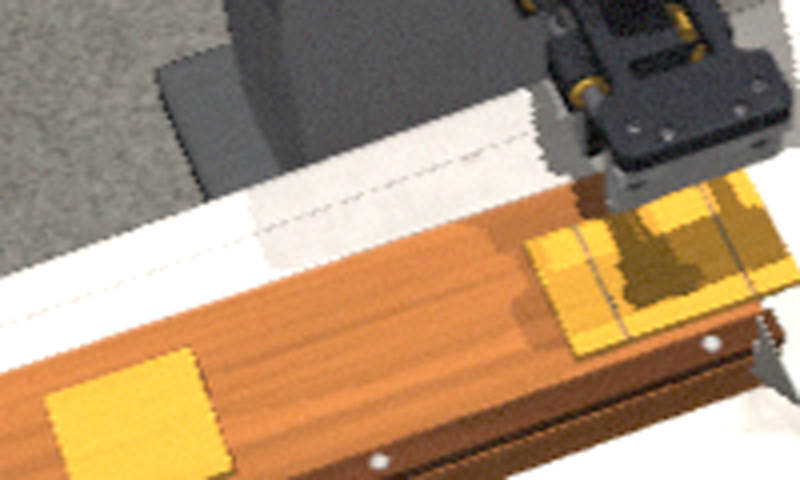

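Call:
send_rows --plan '[{"dx":0.002,"dy":-0.0001,"dz":0,"turn":0},{"dx":0.002,"dy":-0.0001,"dz":0,"turn":0},{"dx":0.002,"dy":0,"dz":0,"turn":0}]'

```text
time_s: 20.5
ee_pos: [0.5443, -0.0755, -0.0067]
ee_rot: [0.0, 0.721, 0.693, 0.0]
ft_force: [-2.1, 0.8, 1.0]
opening: 0.263
```

Call:
send_rows --plan '[{"dx":0.001,"dy":-0.0001,"dz":0,"turn":0},{"dx":0,"dy":0,"dz":0,"turn":0}]'

```text
time_s: 20.7
ee_pos: [0.5456, -0.0757, -0.0066]
ee_rot: [0.0, 0.721, 0.693, 0.0]
ft_force: [-0.1, 0.4, -0.2]
opening: 0.264
```

```bash
python3 look.py pics/z15.png
```

```text
20.75 [ 0.54557609 -0.07568237 -0.0065891 ] [-0.92424952  0.31964097  0.36082019]
tcp n,l -40.07442337408037 138.5068226584636
c n,l -2.6406363104247816 -82.06515969543457 (59.570457458496094, 61.740966796875) 87.4872817993164 nmax,lmin,lmax 28.07451044819372 -111.89020158209003 -52.120664449224535
c n,l 9.805395826110862 138.25451639556883 (98.99110412597656, 60.254676818847656) 85.9801254272461 nmax,lmin,lmax 41.47390869358372 88.93160386358724 188.0955122587408
```

View pics/z15.png

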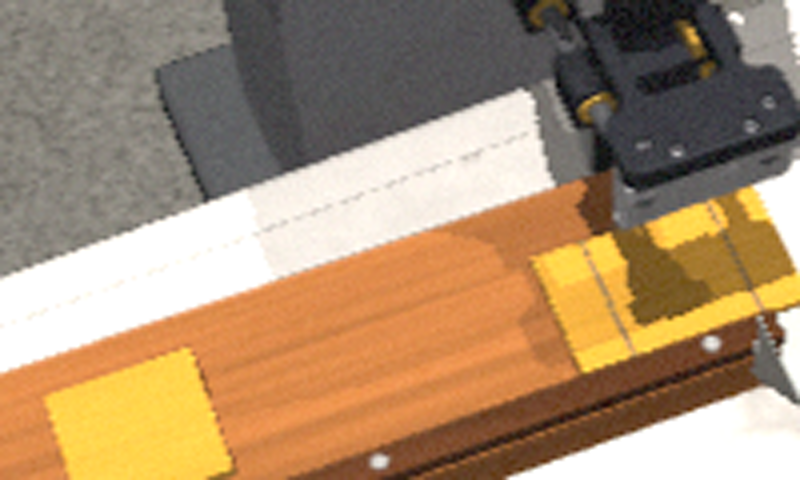

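Call:
send_rows --plan '[{"dx":0.001,"dy":0,"dz":0,"turn":0},{"dx":0.001,"dy":0,"dz":0,"turn":0},{"dx":0,"dy":0,"dz":0,"turn":0}]'

```text
time_s: 21.05
ee_pos: [0.5466, -0.0757, -0.0067]
ee_rot: [-0.0, 0.721, 0.693, -0.0]
ft_force: [-4.0, 0.0, 2.7]
opening: 0.269
```

Call:
send_rows --plan '[{"dx":0.001,"dy":0,"dz":0,"turn":0},{"dx":0,"dy":0,"dz":0,"turn":0}]'

```text
time_s: 21.25
ee_pos: [0.5465, -0.0756, -0.0068]
ee_rot: [-0.001, 0.721, 0.693, -0.001]
ft_force: [-6.0, -1.3, 3.8]
opening: 0.262
```

```bash
python3 look.py pics/z16.png
```

```text
21.3 [ 0.54660545 -0.07560958 -0.00672212] [-5.74530825 -0.88203355  4.01765237]
tcp n,l -39.04853711588298 138.61837007610282
c n,l -3.196082584228493 -82.17709221801758 (59.80113983154297, 61.69143295288086) 87.4872817993164 nmax,lmin,lmax 27.486254714293448 -112.23578749249052 -52.120664449224535
c n,l 10.45998050857546 138.19789215011596 (99.75559997558594, 59.017974853515625) 85.04985809326172 nmax,lmin,lmax 41.97458249948632 88.93160386358724 188.23563634808636
```

Call:
send_rows --plan '[{"dx":-0.008,"dy":0,"dz":0,"turn":0},{"dx":-0.007,"dy":0,"dz":0.01,"turn":0},{"dx":0,"dy":0,"dz":0.025,"turn":0},{"dx":0.027,"dy":-0.035,"dz":0,"turn":0},{"dx":0.0275,"dy":-0.0337,"dz":0,"turn":0},{"dx":0,"dy":0,"dz":0,"turn":0}]'

```text
time_s: 21.9
ee_pos: [0.5923, -0.1492, 0.0308]
ee_rot: [0.004, 0.722, 0.692, 0.001]
ft_force: [0.5, 0.3, -0.5]
opening: 0.264
```

```bash
python3 look.py pics/z17.png
```

```text
21.95 [ 0.58978044 -0.14664991  0.02984361] [-0.25878352  0.01259741 -0.23371745]
tcp n,l 6.774452236065499 69.25546744394076
c n,l -2.8932426275634535 -82.17895188903809 (59.80113983154297, 61.085819244384766) 87.4872817993164 nmax,lmin,lmax 27.486254714293448 -112.23578749249052 -52.120664449224535
c n,l 10.506520879516623 138.56384056091306 (98.32730102539062, 60.22056198120117) 85.98017120361328 nmax,lmin,lmax 41.97458249948632 88.93160386358724 188.0955122587408
```

View pics/z17.png

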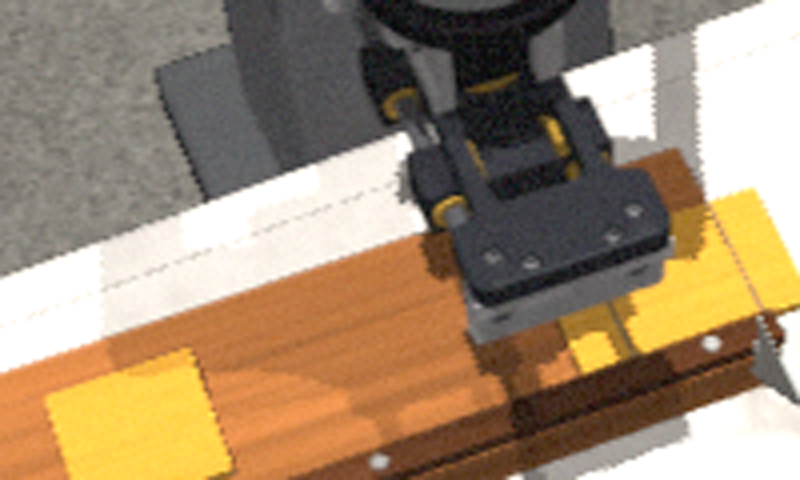

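Call:
send_rows --plan '[{"dx":0,"dy":0,"dz":-0.02,"turn":0},{"dx":0,"dy":0,"dz":-0.0155,"turn":0},{"dx":0.0002,"dy":0.005,"dz":0,"turn":0},{"dx":0.0001,"dy":0.004,"dz":0,"turn":0},{"dx":0.0001,"dy":0.002,"dz":0,"turn":0},{"dx":0.0001,"dy":0.002,"dz":0,"turn":0},{"dx":0,"dy":0,"dz":0,"turn":0},{"dx":0,"dy":0,"dz":0,"turn":0}]'

```text
time_s: 22.75
ee_pos: [0.5879, -0.131, -0.0071]
ee_rot: [-0.0, 0.721, 0.693, 0.0]
ft_force: [-0.0, 0.7, -0.4]
opening: 0.265
```

```bash
python3 look.py pics/z18.png
```

```text
22.8 [ 0.58804149 -0.13111324 -0.00706495] [ 0.56225539  0.23882067 -0.04975768]
tcp n,l 4.450992474441234 84.71570178790661
c n,l -2.965513452758766 -81.99563103942872 (59.94131088256836, 60.69906997680664) 88.05614471435547 nmax,lmin,lmax 27.486254714293448 -112.00725043603772 -52.120664449224535
c n,l 9.344930406341575 145.26775471572876 (97.37332153320312, 60.35953903198242) 85.79290008544922 nmax,lmin,lmax 40.972137460303294 95.70298612023532 193.69137647953204
```

View pics/z18.png

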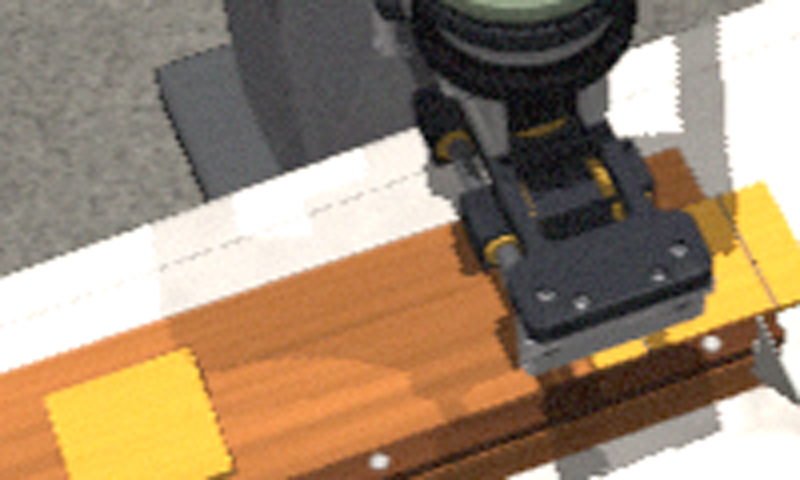

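Call:
send_rows --plan '[{"dx":0,"dy":-0.006,"dz":0,"turn":0},{"dx":0,"dy":0,"dz":0.025,"turn":0},{"dx":0,"dy":0,"dz":0.025,"turn":0},{"dx":-0.04,"dy":0.03,"dz":0.01,"turn":0},{"dx":-0.04,"dy":0.04,"dz":0,"turn":0},{"dx":-0.04,"dy":0.04,"dz":0,"turn":0},{"dx":-0.04,"dy":0.04,"dz":0,"turn":0},{"dx":0,"dy":0.04,"dz":0,"turn":0},{"dx":0,"dy":0,"dz":0,"turn":0}]'

```text
time_s: 23.7
ee_pos: [0.4412, 0.0414, 0.0527]
ee_rot: [-0.001, 0.719, 0.695, 0.0]
ft_force: [-0.1, 0.0, 0.4]
opening: 0.265
```

```bash
cat > meas.py <<'E'
import sys
from h import *
s=manip.observe();print(s["time_s"],s["ee_pos"])
O=np.array([580.4,-215.6]);L=np.array([.0377,.9993]);N=np.array([.9993,-.0377])
for n in("scene","top"):
    c=manip.read_camera(n)
    for k in blanks(c)[0]:
        if cv2.contourArea(k)<700 or cv2.boundingRect(k)[3]>200: continue
        r=rect(c,k,.034);p=ray(c,k[:,0,:],.034)[:,:2]*1000-O;q=np.c_[p@N,p@L]
        print(n,"c",(np.array(r[0])-O)@N,(np.array(r[0])-O)@L,r[1],r[2],"n",q.min(0),q.max(0))
        # front edge fit: per l bin min n
        lo,hi=q[:,1].min()+8,q[:,1].max()-8
        for nm,f in(("front",np.min),("back",np.max)):
            b=[(x,f(q[abs(q[:,1]-x)<3,0])) for x in np.arange(lo,hi,5) if (abs(q[:,1]-x)<3).any()]
            b=np.array(b);print("  ",nm,np.polyfit(b[:,0]-b[:,0].mean(),b[:,1],1))
    x0,y0,w,h=(225,130,110,80) if n=="scene" else (205,195,110,80)
    cv2.imwrite(f"pics/{n}{sys.argv[1]}.png",cv2.resize(cv2.convertScaleAbs(c["frame"][y0:y0+h,x0:x0+w],alpha=1.4),None,fx=7,fy=7,interpolation=cv2.INTER_CUBIC))
E
python3 meas.py 19
```

```text
23.7 [0.44115062 0.04137717 0.05269623]
scene c -3.263733133544899 -82.13566737670898 (59.71906661987305, 60.36345291137695) 87.4872817993164 n [ -33.36508586 -111.9679852 ] [ 26.92545387 -52.12066445]
   front [-5.32431344e-03 -3.29542629e+01]
   back [1.25006157e-03 2.60899206e+01]
scene c 10.032884985504174 144.15823041000365 (99.11602020263672, 60.80849838256836) 87.2437744140625 n [-20.25836348  94.86129199] [ 40.85048639 193.69137648]
   front [ 3.86775251e-03 -1.96592674e+01]
   back [2.96100518e-02 3.82263152e+01]
top c -2.5307111578368913 -83.45380254821778 (61.38907241821289, 61.70001983642578) 87.18868255615234 n [ -33.53131337 -114.43682084] [ 28.22385804 -52.7424756 ]
   front [ 7.87677173e-03 -3.27396867e+01]
   back [-9.53867883e-03  2.75057563e+01]
top c 10.37829386077883 142.74792425689697 (99.10767364501953, 61.08422088623047) 87.86509704589844 n [-20.15640789  93.18435177] [ 40.94077392 192.295104  ]
   front [ 9.39119346e-03 -1.93746720e+01]
   back [-2.01942624e-02  3.99442922e+01]
```

View pics/scene19.png

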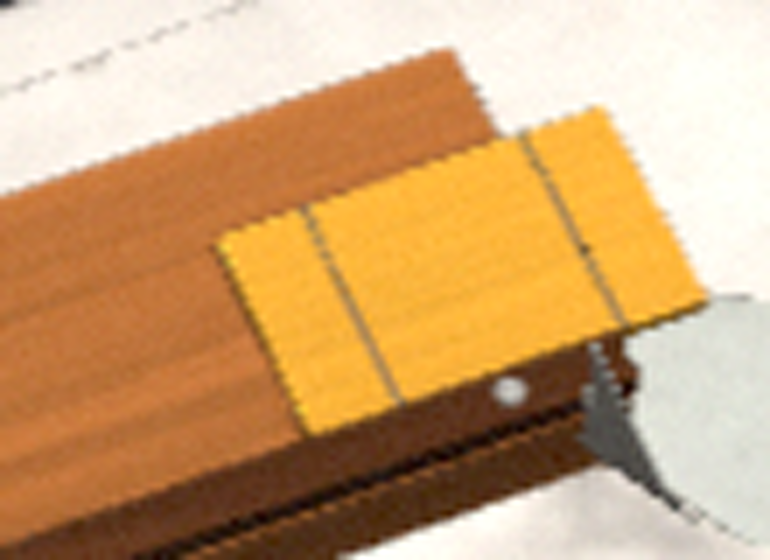

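View pics/top19.png

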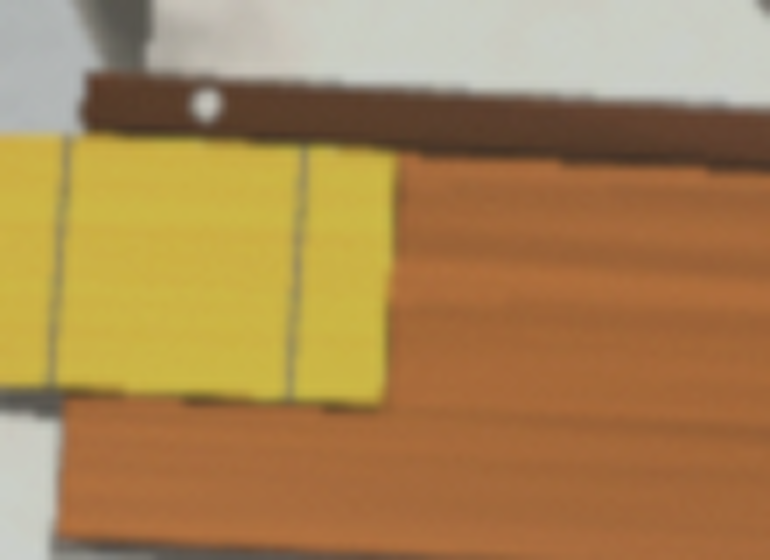

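```bash
python3 - <<'E'
from h import *
O=np.array([580.4,-215.6]);L=np.array([.0377,.9993]);N=np.array([.9993,-.0377])
def nl(c,uv,off,z):
    p=ray(c,np.array(uv)/7+off,z)[:,:2]*1000-O;return np.c_[p@N,p@L].round(2).tolist()
c=manip.read_camera("top");o=[205-.43,195-.43]
print("line",nl(c,[(67,142),(52,385)],o,.034),"edge",nl(c,[(63,405),(58,535)],o,.028),"fence",nl(c,[(87,80),(84,125)],o,.038))
c=manip.read_camera("scene");o=[225-.43,130-.43]
print("line",nl(c,[(525,138),(622,322)],o,.034),"edge",nl(c,[(453,50),(495,132)],o,.028),"fence",nl(c,[(632,380)],o,.038))
E
```

```text
line [[38.77, 172.26], [-18.71, 171.55]] edge [[-22.92, 169.42], [-53.33, 168.35]] fence [[53.26, 168.08], [42.52, 168.01]]
line [[-18.55, 173.72], [37.75, 173.42]] edge [[-53.12, 170.03], [-26.74, 169.69]] fence [[55.16, 167.69]]
```

```bash
cat > prof.py <<'E'
from h import *
O=np.array([580.4,-215.6]);L=np.array([.0377,.9993]);N=np.array([.9993,-.0377])
def prof(c,n,l,z):
    P=np.c_[(O+n*N+l[:,None]*L)/1000,np.full(len(l),z)]
    uv=proj(c,P).astype(np.float32)
    return cv2.remap(c["frame"],uv[:,:1],uv[:,1:],cv2.INTER_LINEAR)[:,0].astype(float)
def avg(c,ns,l,z): return np.mean([prof(c,n,l,z) for n in ns],0)
def edge(l,p):
    g=np.abs(np.gradient(p.sum(1)));i=g.argmax();s=slice(max(i-12,0),i+13);w=g[s]-g[s].min();return (l[s]*w).sum()/w.sum()
def dip(l,p):
    q=p.sum(1);w=np.median(q)-q;w[w<.3*w.max()]=0;return (l*w).sum()/w.sum()
for n in("top","scene"):
    c=manip.read_camera(n);r=lambda a,b:np.arange(a,b,.2)
    for ns in([-15,-10,-5,0,5],[10,15,20,25,30]):
        print(n,"lines",[round(dip(r(a-5,a+5),avg(c,ns,r(a-5,a+5),.034)),2) for a in(115.5,172)],
          "blank ends",[round(edge(r(a-6,a+6),avg(c,ns,r(a-6,a+6),.034)),2) for a in(93,193.)])
    for ns in([-50,-45,-40],[-38,-34,-30]):print("board ends",[round(edge(r(a-8,a+8),avg(c,ns,r(a-8,a+8),.028)),2) for a in(-170,170.)])
    ls=np.arange(100,160,1.);b=r(-28,-12)
    P=lambda x:np.array([prof(c,k,np.array([x]),.034)[0] for k in b])
    print("front edge n at l=100..160",[round(edge(b,np.mean([P(x+d) for d in(-3,0,3)],0)),2) for x in(100,115,130,145,160)])
print(manip.observe()["time_s"])
E
python3 prof.py
```

```text
top lines [np.float64(116.08), np.float64(172.18)] blank ends [np.float64(94.57), np.float64(194.09)]
top lines [np.float64(116.01), np.float64(172.15)] blank ends [np.float64(94.51), np.float64(193.66)]
board ends [np.float64(-170.18), np.float64(169.64)]
board ends [np.float64(-170.18), np.float64(169.78)]
front edge n at l=100..160 [np.float64(-18.68), np.float64(-18.62), np.float64(-18.75), np.float64(-18.57), np.float64(-18.69)]
scene lines [np.float64(117.04), np.float64(173.18)] blank ends [np.float64(95.23), np.float64(194.81)]
scene lines [np.float64(117.03), np.float64(173.36)] blank ends [np.float64(95.56), np.float64(194.63)]
board ends [np.float64(-169.35), np.float64(170.08)]
board ends [np.float64(-169.47), np.float64(170.29)]
front edge n at l=100..160 [np.float64(-20.34), np.float64(-19.9), np.float64(-20.11), np.float64(-20.39), np.float64(-20.35)]
24.0
```

Both views agree that the blank is snug and parallel, with its front edge straight to within about 0.5 mm. The line is about 2.6 mm past the board end, so I'll nudge it back from the leading end.

Call:
send_rows --plan '[{"dx":0.0378,"dy":-0.0106,"dz":0,"turn":0},{"dx":0.0378,"dy":-0.0106,"dz":0,"turn":0},{"dx":0.0378,"dy":-0.0106,"dz":0,"turn":0},{"dx":0.0378,"dy":-0.0106,"dz":0,"turn":0},{"dx":0,"dy":0,"dz":-0.02,"turn":0},{"dx":0,"dy":0,"dz":-0.02,"turn":0},{"dx":0,"dy":0,"dz":-0.01,"turn":0},{"dx":0,"dy":0,"dz":0,"turn":0},{"dx":0,"dy":0,"dz":0,"turn":0}]'

```text
time_s: 24.9
ee_pos: [0.5942, -0.0048, 0.003]
ee_rot: [0.0, 0.721, 0.693, 0.0]
ft_force: [-0.1, -0.2, 0.5]
opening: 0.269
```

```bash
python3 look.py pics/z20.png
```

```text
24.95 [ 0.59475195 -0.004707    0.00361709] [ 0.56332423 -0.74451523 -0.3631936 ]
tcp n,l 6.3912371104830346 211.28644711139987
c n,l -2.8636119970702896 -82.44142149658204 (60.3256950378418, 61.1673583984375) 87.4872817993164 nmax,lmin,lmax 27.60521297779712 -112.73610850676626 -52.120664449224535
c n,l 10.408411277160669 144.6824933151245 (100.35003662109375, 60.7736930847168) 87.75897979736328 nmax,lmin,lmax 40.850486389593776 94.51328254964822 194.83250766011162
```

View pics/z20.png

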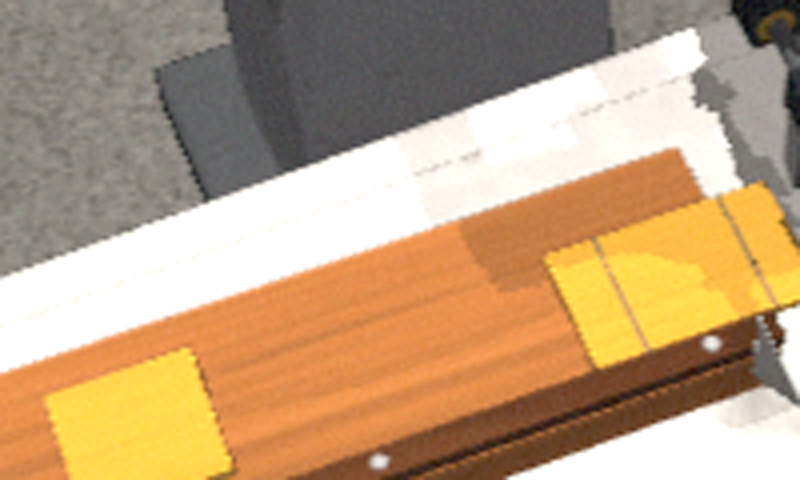

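Call:
send_rows --plan '[{"dx":0,"dy":0,"dz":-0.0075,"turn":0},{"dx":0,"dy":0,"dz":-0.004,"turn":0},{"dx":-0.0002,"dy":-0.005,"dz":0,"turn":0},{"dx":-0.0001,"dy":-0.003,"dz":0,"turn":0},{"dx":-0.0001,"dy":-0.002,"dz":0,"turn":0},{"dx":0,"dy":0,"dz":0,"turn":0},{"dx":0,"dy":0,"dz":0,"turn":0}]'

```text
time_s: 25.65
ee_pos: [0.5938, -0.0145, -0.0085]
ee_rot: [0.0, 0.721, 0.693, 0.0]
ft_force: [0.3, 0.3, 0.0]
opening: 0.26
```

```bash
cat > sc.py <<'E'
import sys;sys.argv=["x","pics/tmp.png"]
exec(open("prof.py").read().split("for n in(")[0])
s=manip.observe();d=s["ee_pos"][:2]*1000-O;print(s["time_s"],"tcp",d@N,d@L,s["ee_pos"][2],s["ft_force"].round(1))
c=manip.read_camera("scene");r=lambda a,b:np.arange(a,b,.2)
for ns in([-12,-8,-4],[4,10,15],[20,25,30]):print("line1",dip(r(108,122),avg(c,ns,r(108,122),.034)),"line2",dip(r(165,178),avg(c,ns,r(165,178),.034)))
print("board end ref 170.3 scene (-169.5 other)")
E
python3 sc.py
```

```text
25.65 tcp 5.8426343306490605 201.46068962560724 -0.008528292662485663 [0.3 0.3 0. ]
line1 114.02081155090872 line2 170.02233741753034
line1 114.04272727272738 line2 170.13861635220096
line1 114.12053249097481 line2 169.90894613583112
board end ref 170.3 scene (-169.5 other)
```

Call:
send_rows --plan '[{"dx":0.0003,"dy":0.008,"dz":0,"turn":0},{"dx":0,"dy":0.01,"dz":0.01,"turn":0},{"dx":0,"dy":0,"dz":0.03,"turn":0},{"dx":0,"dy":0,"dz":0.03,"turn":0},{"dx":-0.04,"dy":0.02,"dz":0.01,"turn":0},{"dx":-0.04,"dy":0.02,"dz":0,"turn":0},{"dx":-0.04,"dy":0.02,"dz":0,"turn":0},{"dx":-0.03,"dy":0.04,"dz":0,"turn":0},{"dx":0,"dy":0.04,"dz":0,"turn":0},{"dx":0,"dy":0,"dz":0,"turn":0}]'

```text
time_s: 26.7
ee_pos: [0.4428, 0.1481, 0.0723]
ee_rot: [-0.0, 0.719, 0.695, 0.001]
ft_force: [-0.5, 0.0, 0.5]
opening: 0.265
```

```bash
sed -i 's/(115.5,172)/(113.5,170)/; s/(93,193.)/(91.5,191.5)/' prof.py; python3 prof.py; python3 meas.py 21
```

```text
top lines [np.float64(112.92), np.float64(168.92)] blank ends [np.float64(91.35), np.float64(191.14)]
top lines [np.float64(112.92), np.float64(169.06)] blank ends [np.float64(91.45), np.float64(190.69)]
board ends [np.float64(-170.45), np.float64(169.68)]
board ends [np.float64(-170.02), np.float64(169.85)]
front edge n at l=100..160 [np.float64(-18.49), np.float64(-18.53), np.float64(-18.3), np.float64(-18.7), np.float64(-18.25)]
scene lines [np.float64(113.84), np.float64(170.33)] blank ends [np.float64(92.35), np.float64(191.59)]
scene lines [np.float64(114.12), np.float64(169.87)] blank ends [np.float64(92.15), np.float64(191.74)]
board ends [np.float64(-169.32), np.float64(170.06)]
board ends [np.float64(-169.46), np.float64(170.35)]
front edge n at l=100..160 [np.float64(-20.33), np.float64(-19.74), np.float64(-20.06), np.float64(-20.03), np.float64(-20.15)]
26.8
26.8 [0.44414206 0.14484488 0.0721268 ]
scene c -3.1911948522948985 -82.02494266967774 (59.496829986572266, 60.50703430175781) 87.4872817993164 n [ -33.36508586 -111.85167847] [ 27.11393986 -52.12066445]
   front [-8.16047081e-03 -3.29454258e+01]
   back [1.25013836e-02 2.62330536e+01]
scene c 10.185338552246115 141.03193770751952 (98.7274169921875, 60.972286224365234) 87.48167419433594 n [-20.18265869  91.74516039] [ 40.97213746 190.46833377]
   front [ 5.25815474e-03 -1.96582959e+01]
   back [2.77534727e-02 3.83454999e+01]
top c -2.647899997558571 -83.51267580566406 (61.35212326049805, 61.50727081298828) 87.14691162109375 n [ -33.53131337 -114.47726751] [ 28.31435377 -52.80021157]
   front [ 8.41975105e-03 -3.27307275e+01]
   back [1.62667467e-03 2.71926998e+01]
top c 10.559319131622336 139.58313011398315 (99.07701110839844, 60.8505973815918) 87.77867126464844 n [-19.88657317  90.0343377 ] [ 41.00421857 189.13758097]
   front [ 1.53662362e-02 -1.90237009e+01]
   back [-1.50229824e-02  4.02080218e+01]
```

View pics/scene21.png

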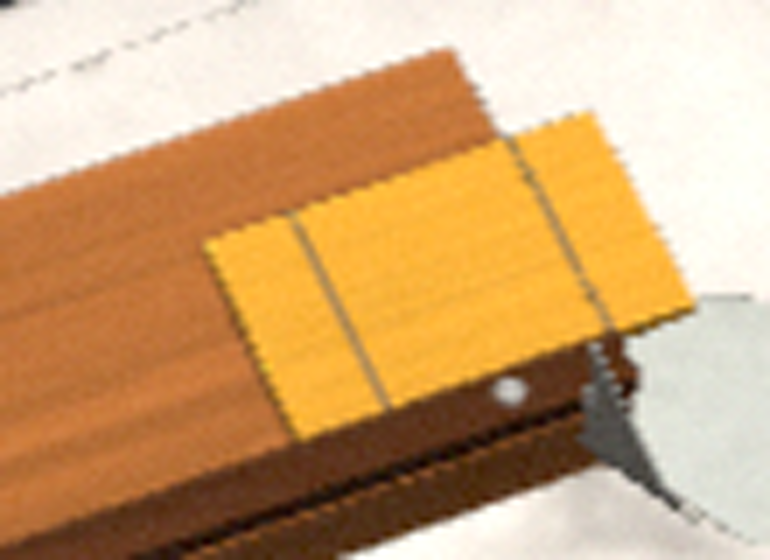

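View pics/top21.png

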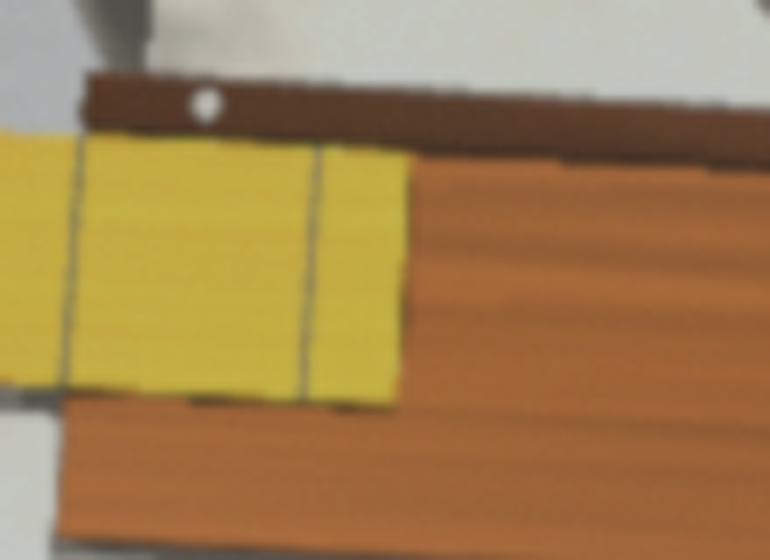

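```bash
cat > gap.py <<'E'
exec(open("prof.py").read().split("for n in(")[0])
for n in("top","scene"):
    c=manip.read_camera(n)
    def P(x,b,z): return np.mean([[prof(c,k,np.array([x+d]),z)[0] for k in b] for d in(-4,-2,0,2,4)],0)
    for x in(100,115,130,145,158):
        b=np.arange(-28,-12,.2);f=edge(b,P(x,b,.034));b2=np.arange(-62,-48,.2);e=edge(b2,P(x,b2,.028));b3=np.arange(50,62,.2);k=edge(b3,P(x,b3,.038))
        print(n,x,"blank front",round(f,2),"board front",round(e,2),"d(36)",round(f-e,2),"fence back(55)",round(k,2))
c=manip.read_camera("top");f=c["frame"][200:265,205:275];cv2.imwrite("pics/gap.png",cv2.resize(cv2.convertScaleAbs(f,alpha=2.2),None,fx=9,fy=9,interpolation=cv2.INTER_CUBIC))
E
python3 gap.py
```

```text
top 100 blank front -18.49 board front -58.26 d(36) 39.77 fence back(55) 55.42
top 115 blank front -18.4 board front -58.41 d(36) 40.01 fence back(55) 55.63
top 130 blank front -18.34 board front -58.51 d(36) 40.17 fence back(55) 55.71
top 145 blank front -18.71 board front -58.65 d(36) 39.94 fence back(55) 55.61
top 158 blank front -18.29 board front -58.35 d(36) 40.07 fence back(55) 55.2
scene 100 blank front -20.26 board front -54.89 d(36) 34.63 fence back(55) 58.32
scene 115 blank front -19.95 board front -54.75 d(36) 34.8 fence back(55) 58.54
scene 130 blank front -19.92 board front -54.97 d(36) 35.05 fence back(55) 58.38
scene 145 blank front -20.11 board front -54.94 d(36) 34.83 fence back(55) 58.64
scene 158 blank front -20.14 board front -54.85 d(36) 34.71 fence back(55) 52.57
```

View pics/gap.png

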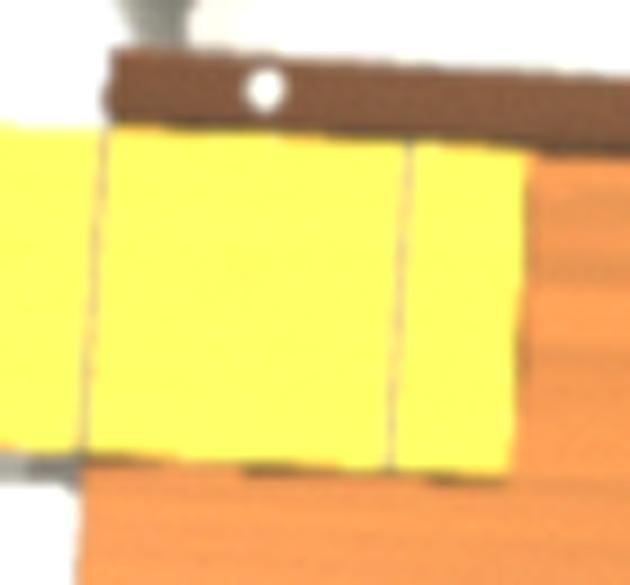

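Call:
send_rows --plan '[{"dx":0.0156,"dy":-0.0439,"dz":0,"turn":0},{"dx":0.0156,"dy":-0.0439,"dz":0,"turn":0},{"dx":0.0156,"dy":-0.0439,"dz":0,"turn":0},{"dx":0.0156,"dy":-0.0439,"dz":0,"turn":0},{"dx":0.0156,"dy":-0.0439,"dz":0,"turn":0},{"dx":0,"dy":0,"dz":-0.025,"turn":0},{"dx":0,"dy":0,"dz":-0.025,"turn":0},{"dx":0,"dy":0,"dz":-0.015,"turn":0},{"dx":0,"dy":0,"dz":0,"turn":0},{"dx":0,"dy":0,"dz":0,"turn":0}]'

```text
time_s: 28.05
ee_pos: [0.5218, -0.0765, 0.0062]
ee_rot: [-0.0, 0.721, 0.693, -0.0]
ft_force: [0.2, -0.6, -0.6]
opening: 0.264
```

```bash
python3 sc.py
```

```text
28.05 tcp -63.81489087463238 136.80062743260632 0.006209682730174221 [ 0.2 -0.6 -0.6]
line1 119.72087316307619 line2 169.91993517017798
line1 114.02544202066596 line2 170.06361161524472
line1 114.04840279246888 line2 169.79843260188062
board end ref 170.3 scene (-169.5 other)
```

Call:
send_rows --plan '[{"dx":0,"dy":0.002,"dz":-0.008,"turn":0},{"dx":0,"dy":0,"dz":-0.0047,"turn":0},{"dx":0.007,"dy":-0.0003,"dz":0,"turn":0},{"dx":0.007,"dy":-0.0003,"dz":0,"turn":0},{"dx":0.004,"dy":-0.0001,"dz":0,"turn":0},{"dx":0.002,"dy":-0.0001,"dz":0,"turn":0},{"dx":0,"dy":0,"dz":0,"turn":0},{"dx":0,"dy":0,"dz":0,"turn":0}]'

```text
time_s: 28.9
ee_pos: [0.5418, -0.0745, -0.0065]
ee_rot: [-0.0, 0.721, 0.693, -0.0]
ft_force: [0.5, 0.5, -0.2]
opening: 0.264
```

Call:
send_rows --plan '[{"dx":0.001,"dy":0,"dz":0,"turn":0},{"dx":0.001,"dy":0,"dz":0,"turn":0},{"dx":0,"dy":0,"dz":0,"turn":0}]'

```text
time_s: 29.2
ee_pos: [0.544, -0.0746, -0.0064]
ee_rot: [0.0, 0.721, 0.693, 0.0]
ft_force: [-0.4, 0.4, -0.3]
opening: 0.266
```

Call:
send_rows --plan '[{"dx":0.001,"dy":0,"dz":0,"turn":0},{"dx":0.001,"dy":0,"dz":0,"turn":0},{"dx":0,"dy":0,"dz":0,"turn":0}]'

```text
time_s: 29.5
ee_pos: [0.546, -0.0746, -0.0064]
ee_rot: [0.0, 0.721, 0.693, 0.0]
ft_force: [0.3, 0.1, -0.8]
opening: 0.265
```

Call:
send_rows --plan '[{"dx":0.001,"dy":0,"dz":0,"turn":0},{"dx":0,"dy":0,"dz":0,"turn":0}]'

```text
time_s: 29.7
ee_pos: [0.5462, -0.0746, -0.0065]
ee_rot: [-0.001, 0.721, 0.693, -0.001]
ft_force: [-2.5, -0.0, 1.8]
opening: 0.26
```

Call:
send_rows --plan '[{"dx":0.001,"dy":0,"dz":0,"turn":0},{"dx":0,"dy":0,"dz":0,"turn":0}]'

```text
time_s: 29.9
ee_pos: [0.5471, -0.0744, -0.0066]
ee_rot: [-0.001, 0.721, 0.693, -0.001]
ft_force: [-2.9, 0.0, 2.3]
opening: 0.265
```

Call:
send_rows --plan '[{"dx":0.001,"dy":0,"dz":0,"turn":0},{"dx":0,"dy":0,"dz":0,"turn":0}]'

```text
time_s: 30.1
ee_pos: [0.5471, -0.0744, -0.0067]
ee_rot: [-0.001, 0.721, 0.693, -0.001]
ft_force: [-5.6, -0.7, 4.8]
opening: 0.264
```

Call:
send_rows --plan '[{"dx":0.001,"dy":0,"dz":0,"turn":0},{"dx":0,"dy":0,"dz":0,"turn":0}]'

```text
time_s: 30.3
ee_pos: [0.5471, -0.0744, -0.0067]
ee_rot: [-0.002, 0.721, 0.693, -0.002]
ft_force: [-9.2, -1.3, 7.4]
opening: 0.267
```

Position held at x = 0.5471 while the force rose to 9 N, so the blank is firmly against the fence. Now I'll retreat and check.

Call:
send_rows --plan '[{"dx":-0.008,"dy":0,"dz":0,"turn":0},{"dx":-0.012,"dy":0,"dz":0.01,"turn":0},{"dx":0,"dy":0,"dz":0.03,"turn":0},{"dx":0,"dy":0.01,"dz":0.03,"turn":0},{"dx":-0.02,"dy":0.044,"dz":0.01,"turn":0},{"dx":-0.02,"dy":0.044,"dz":0,"turn":0},{"dx":-0.02,"dy":0.044,"dz":0,"turn":0},{"dx":-0.02,"dy":0.044,"dz":0,"turn":0},{"dx":0,"dy":0.044,"dz":0,"turn":0},{"dx":0,"dy":0,"dz":0,"turn":0}]'

```text
time_s: 31.3
ee_pos: [0.45, 0.1603, 0.0741]
ee_rot: [0.0, 0.719, 0.696, 0.002]
ft_force: [0.1, -1.5, -0.1]
opening: 0.263
```

```bash
python3 prof.py; python3 gap.py; python3 - <<'E'
from h import *
a=manip.read_camera("top")["frame"];cv2.imwrite("pics/top22.png",a)
E
```

```text
top lines [np.float64(112.99), np.float64(169.08)] blank ends [np.float64(91.3), np.float64(191.24)]
top lines [np.float64(112.82), np.float64(169.01)] blank ends [np.float64(91.46), np.float64(190.49)]
board ends [np.float64(-170.44), np.float64(169.63)]
board ends [np.float64(-170.07), np.float64(169.83)]
front edge n at l=100..160 [np.float64(-17.78), np.float64(-17.67), np.float64(-17.9), np.float64(-17.21), np.float64(-17.83)]
scene lines [np.float64(114.01), np.float64(170.35)] blank ends [np.float64(92.53), np.float64(191.8)]
scene lines [np.float64(114.05), np.float64(169.97)] blank ends [np.float64(92.13), np.float64(191.74)]
board ends [np.float64(-169.33), np.float64(170.07)]
board ends [np.float64(-169.49), np.float64(170.3)]
front edge n at l=100..160 [np.float64(-19.55), np.float64(-19.77), np.float64(-19.3), np.float64(-19.49), np.float64(-18.88)]
31.4
top 100 blank front -17.89 board front -58.27 d(36) 40.37 fence back(55) 55.42
top 115 blank front -17.77 board front -58.39 d(36) 40.62 fence back(55) 55.57
top 130 blank front -17.88 board front -58.28 d(36) 40.41 fence back(55) 55.73
top 145 blank front -17.05 board front -58.65 d(36) 41.6 fence back(55) 55.7
top 158 blank front -17.75 board front -58.31 d(36) 40.56 fence back(55) 55.32
scene 100 blank front -19.56 board front -54.95 d(36) 35.39 fence back(55) 58.08
scene 115 blank front -19.7 board front -54.9 d(36) 35.2 fence back(55) 58.4
scene 130 blank front -19.46 board front -54.97 d(36) 35.51 fence back(55) 58.52
scene 145 blank front -19.23 board front -54.93 d(36) 35.69 fence back(55) 58.43
scene 158 blank front -19.05 board front -54.72 d(36) 35.67 fence back(55) 52.27
```

View pics/top22.png

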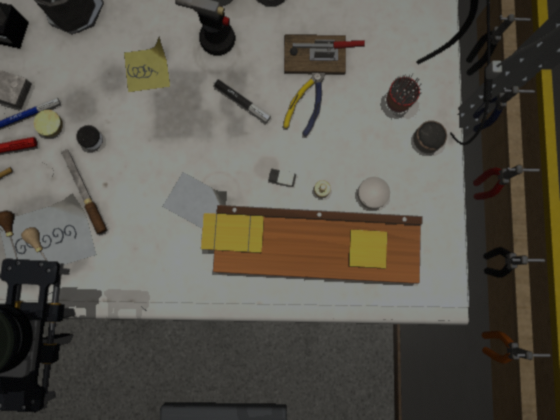

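The top view shows the blank at columns 202–263, over the +y board end and along the fence. The square blank at (369,249), the eraser, weight and tin have not moved, and the hand is clear at lower left. I'll hand in the job.

```bash
python3 -c "
from cell import manip
print(manip.finish_job())"
```

```text
the job is handed in; nothing more can be done
None
```

The oblong blank now lies snug along the fence and juts over the +y end of the board, with its scribed line above that end. I handed the job in at about 31.5 s of the 51 s allowed, with the hand clear; no verdict was reported.

I pushed it lengthwise with both fingertips, then sideways into the fence. The lengthwise push overshot by about 2.6 mm, so I nudged the blank back from its leading end. A last light press against the fence (about 9 N) closed roughly 0.7 mm more; the arm then stopped advancing as the force rose.

**Last checks:**
- **Scribed line:** the two cameras differ slightly. It sits 0 to 0.3 mm short of the board end in the scene view and about 0.7 mm short in the top view.
- **Fence:** the blank is parallel to it within about 0.5°. The scene view gives the distance from the board's front edge to the blank as about 35.5 mm against 36 mm ideal, within the calibration error. The top view could not check this because a shadow blurs the board's front edge there.
- **Other objects:** the square blank, tin, weight and eraser have not moved.

**Fingertip height:** the real fingertips ended about 35 mm above the reported TCP, not at it. My first push therefore passed over the blank without touching it. I found the true height by lowering the fingers gently onto bare ledge, where they met it at about 5 N.

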